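Load the button polisher, fit its knob and hold it down

TASK

Tip all six brass coat buttons from the cup into the polisher's bowl and stand the empty cup upright on the counter again. Then take the loose pointer knob, turn it so that the flat in its bore matches the flat on the polisher's bare D-shaft, push it fully home on the shaft and press on, so that the sprung shaft goes down by at least half of its 6 mm travel: the polisher runs only while the knob is held in. Finish like that, with the fingers still on the knob and the shaft held down (do not let go), and leave the thread spool, the dropper bottle and the tape measure where they stand.

Things in the scene. Friction and masses are not known exactly. Their poses are not given: they have to be found in the camera images.
- button0: One of six identical brass coat buttons, 20 mm across, 8 mm high, domed on one side, 14 g; all six start in the cup. Origin at the centre of the flat back.
- button1: One of six identical brass coat buttons, 20 mm across, 8 mm high, domed on one side, 14 g; all six start in the cup. Origin at the centre of the flat back.
- button2: One of six identical brass coat buttons, 20 mm across, 8 mm high, domed on one side, 14 g; all six start in the cup. Origin at the centre of the flat back.
- button3: One of six identical brass coat buttons, 20 mm across, 8 mm high, domed on one side, 14 g; all six start in the cup. Origin at the centre of the flat back.
- button4: One of six identical brass coat buttons, 20 mm across, 8 mm high, domed on one side, 14 g; all six start in the cup. Origin at the centre of the flat back.
- button5: One of six identical brass coat buttons, 20 mm across, 8 mm high, domed on one side, 14 g; all six start in the cup. Origin at the centre of the flat back.
- cup: Small open aluminium cup, 46 mm high, 90 g, right of the polisher, upright on the counter (z = 0). The lower 30 mm flare from 50 to 64 mm outside diameter; the upper 16 mm are a straight collar, 64 mm outside, good to grip across. Wall 3 mm, inner floor 4 mm up. Origin at the centre of the underside, z axis up out of the mouth.
- polisher: Bench-top polisher for metal buttons, fixed: white housing 150 mm deep (own x) by 276 mm long (own y), top at z = 58 mm. A round steel bowl sits on its right half (own -y), the dial deck with a bare shaft is on its left half. Origin at the centre of its underside; own x points away from the robot, y to its left; yaw varies by 0.22.
- bowl_in (a point): Centre of the polisher bowl's inner floor, 72 mm above the counter. The bowl flares to 140 mm outside diameter (132 mm inside) at its rim, which stands 57 mm above this point (129 mm above the counter). A 15 mm high nut stands in the middle of the floor.
- shaft_tip (a point): Middle of the top end of the bare dial shaft, which stands upright, 27 mm proud of the deck; 86.5 mm above the counter when not pressed. Steel, 14 mm diameter with one flat cut along it (D section): the flat is 2.5 mm from the axis and faces this point's own +x; z up. Top edge chamfered 1.8 mm. It turns only stiffly (0.25 N m), so it stays at the angle where it was left.
- shaft_push (a joint): How far the dial shaft is pushed down, in m: 0 = up, 0.006 = against its stop. A return spring pushes up with about 4 N at 0, 8 N at 0.003 and 12 N at 0.006; it comes back up when let go.
- knob: Black pointer knob, 45 g, loose on the counter, right way up, left of the polisher. Round skirt 45 mm diameter; above it, 18 to 36 mm over the underside, a grip bar 13 mm thick (own y), reaching 18 mm behind the axis and ending in a point 22 mm ahead of it (own +x) with a thin light line on top. Origin at the centre of the underside, z up.
- knob_bore (a point): Centre of the bottom (roof) of the knob's bore, 15 mm above its underside. The bore opens downward, D-shaped: 15.6 mm diameter, its flat 3.1 mm from the axis on the pointer's side (own +x). Fully home, this point meets shaft_tip, the underside is 12 mm above the deck, and the pointer looks the way the shaft's flat faces.
- thread_spool: Bystander: white spool with cream thread, 25 mm diameter, 40 mm high, standing to the right of the polisher. Origin at the centre of its underside.
- drop_bottle: Bystander: small brown dropper bottle, 32 mm diameter, 90 mm high, standing to the left of the polisher. Origin at the centre of its underside.
- tape_measure: Bystander: round spring tape measure, 51 mm diameter, 21 mm high, lying in front of the polisher. Origin at the centre of its underside.
Things that resemble listed ones, but are neither listed nor needed, are in the scene too. There is more than one size of the knob; the one meant has the size given above.

How it is judged:
By the outcome, as a careful person would: the job done as asked, in the order asked, and still so for the second after the job is handed in, while the arm keeps its last pose, push and grip.
It also fails if it takes over 67 s, if anything falls off the work surface, if the arm or the gripper's body presses on something with over 40 N, if the wrist force passes 120 N, or if a joint passes its speed limit or range.

ROBOT

A 7-joint arm with a two-finger parallel gripper is mounted at the origin on a cart in front of the work surface, level with it; the furniture and walls round the work are solid. World frame = base frame: x ahead of the robot, y to its left, z up, the work surface at z = 0. Lengths are in m, angles in rad, forces in N, time in s.
With the tool pointing down it reaches from about 0.4 to 0.85 m from the base axis. Payload 4.5 kg.
Tool frame: the origin (TCP) lies midway between the tips of the shut fingers; the grasp point (between the pads) lies 19 mm behind it; z points along the fingers, y is the direction in which the jaws open and shut (so a half turn about z gives the same grasp; the last joint's range is limited). The gripper opens to 88 mm and grips with 3 to 60 N. Pads are 18 mm wide; open, the fingers measure 123 mm over their backs; the gripper's body (75 mm by 187 mm) begins 45 mm behind the grasp point.
Start: joints at [1.265, 0.689, -0.195, 1.565, 0.157, 0.902, -0.215], TCP at [0.208, -0.589, 0.239] pointing down, gripper open.
Joint ranges: [-3.01, 3.01], [-0.46, 2.08], [-1.47, 1.51], [0.13, 2.56], [-1, 4.14], [0.04, 2.09], [-2.66, 2.66]. Speed limits (rad/s): [2.57, 2.57, 3.14, 3.14, 3.14, 3.14, 3.14].

INTERFACE

Orientations are given as a unit quaternion [x, y, z, w].
In Python, from plant import r, viewer gives the robot as it stands.
- The arm moves only by the tool play_rows, never from a script. Its argument "commands" is a list of rows, each an object with "delta_rot": the turn, a rotation vector about the tool's x, y, z normalised to -1 to 1, where 1 is pi rad, a list of three; "travel": the shift along the tool's x, y, z normalised to -1 to 1, where 1 is 15 cm, a list of three; "gripper": the opening, from -1 (shut) to 1 (fully open). In form: [{"delta_rot": [wx, wy, wz], "travel": [x, y, z], "gripper": gripper}, ...]. A call has 1 to 12 rows; each row is the pose to reach, as a shift and turn from the pose commanded when the call began, along the tool's axes at that moment, turning the shorter way round; what a row does not reach only later rows make up. A row lasts 1/8 s, in which the tool goes at most 62.5 mm and 10.7 degrees, less where a joint would pass 70% of its speed; a pose out of reach is approached as far as the arm can. A call with a number of a shift or a turn outside -1 to 1 is refused whole. A call with a gripper value outside its range is refused whole. The fingers move at their own pace and stop on an object; "force" is the grip in N (left out, the last holds). Time passes only in rows, so rows that repeat a pose let the fingers close. It gives the time, the measured TCP pose, the force and the opening at its end, in the units of the state.
- r.get_state(): the state, without advancing time (a new reading comes with each control period).
- viewer.snapshot(name): name is "side" or "top"; returns a dict with "color" (480x640x3 uint8, red, green, blue), "z_map" (480x640 float32, m along the optical axis (not along the pixel's ray), 0 where there is no reading), "fx", "fy", "cx", "cy" (pixels), "origin" and "attitude" of the camera in the world. Camera axes: x right, y up, looking along -z (the intrinsics and any distortion apply to the point x, -y, -z); pixel columns grow to the right and rows downward; lengths in m; the calibration is good to about 2 mm. A picture is of the moment at which its call begins.
- r.finish_job(): hands the job in, once; it reports no verdict.
Trained networks look in the newest picture that a camera, given by its name, has taken for a name from the list of things; names that differ only in an ending like _2 or _b are one class to them, and where a whole thing is asked for, a point or a joint stands for the part that bears it (a point fixed in the world has none). Each returns a list of dicts, best first, with "conf" (0 to 1); they miss things now and then, are a little off and sometimes report something else, mostly with a low value. They report only what shows in the picture. A call takes as long as a camera call. They do not tell look-alikes from the thing itself.
- viewer.outline_of(camera, label): "pixels" (480x640 bool, what is visible of it) and "at" ([column, row] in pixels, amid what is visible of it).
- viewer.pinpoint(camera, label): "at" ([column, row] in pixels: a listed point, or the origin of a listed thing).
The state is a dict: "clock": time; "q": joint angles; "qd": joint speeds; "joint_torque": joint torques, N m; "tool_pos": TCP position; "eef_rot": TCP orientation; "contact_force": force on the tool from outside, world axes, zero at the start; "moment": the same for the moment, N m; "opening": opening from 0.0 (shut) to 1.0 (fully open).
Only numpy, scipy, OpenCV 4.12 (cv2) and the standard library are available. Lean on these libraries where they do the work, as an engineer would, in place of code of your own. Each camera call takes 0.05 s, during which the arm holds its last target. There are 200 camera calls.

## Working session

There is one attempt and no reset: what is moved stays moved. The work goes in short steps, Python scripts to look and compute and a tool call to move; the robot and the scene stay as the last step left them, time stands still between calls to the robot, and variables do not carry over. Pictures are saved under pics/ and viewed, about 8 in all and at most 12, crops included, and the job is handed in when it is done.

Besides the shell and the picture viewer there is one more tool, called after "Request:" as name(argument=value, ...) on one line, values as JSON. play_rows: Moves the arm, as the interface text tells. Its arguments: {"type":"object","properties":{"commands":{"type":"array","items":{"type":"object","properties":{"delta_rot":{"type":"array","items":{"type":"number","minimum":-1,"maximum":1}},"travel":{"type":"array","items":{"type":"number","minimum":-1,"maximum":1}},"gripper":{"type":"number"}}}},"force":{"type":"number"}},"required":["commands"]}

```bash
ls; mkdir -p pics; cat > h.py <<'E'
import numpy as np, cv2
from scipy.spatial.transform import Rotation as R
from plant import r, viewer
def rot(a):
    a=np.array(a,float)
    return a if a.shape==(3,3) else R.from_quat(a).as_matrix()
def pt(s,u,v,z=None,d=None):
    # world point for pixel, by depth d or on plane height z
    ray=np.array([(u-s['cx'])/s['fx'],-(v-s['cy'])/s['fy'],-1.0]); A=rot(s['attitude']); o=np.array(s['origin'])
    w=A@ray
    if z is not None: return o+w*(z-o[2])/w[2]
    if d is None: d=s['z_map'][int(round(v)),int(round(u))]
    return o+w*d
def cloud(s):
    v,u=np.mgrid[0:480,0:640]; d=s['z_map']
    c=np.stack([(u-s['cx'])/s['fx']*d,-(v-s['cy'])/s['fy']*d,-d],-1)
    return c@rot(s['attitude']).T+np.array(s['origin'])
def proj(s,p):
    c=rot(s['attitude']).T@(np.array(p)-np.array(s['origin']))
    return s['cx']+s['fx']*c[0]/-c[2], s['cy']-s['fy']*c[1]/-c[2]
def save(s,name): cv2.imwrite('pics/'+name,s['color'][:,:,::-1])
E
python3 - <<'E'
from h import *
st=r.get_state(); print({k:np.round(v,3).tolist() for k,v in st.items()})
for c in('top','side'):
    s=viewer.snapshot(c); save(s,c+'0.png'); print(c,s['fx'],s['fy'],s['cx'],s['cy'],s['origin'],s['attitude'],[k for k in s])
    for l in('cup','knob','polisher','thread_spool','drop_bottle','tape_measure','button0'):
        for o in viewer.outline_of(c,l)[:4]: 
            u,v=o['at']; print(l,round(o['conf'],2),np.round([u,v]),np.round(pt(s,u,v),3), o['pixels'].sum())
    for l in('cup','knob','bowl_in','shaft_tip','knob_bore','polisher'):
        for o in viewer.pinpoint(c,l)[:4]:
            u,v=o['at']; print('pp',l,round(o['conf'],2),np.round([u,v]),np.round(pt(s,u,v),3))
E
```

```text
pics
{'clock': 0.0, 'q': [1.265, 0.69, -0.195, 1.566, 0.157, 0.903, -0.215], 'qd': [-0.0, 0.002, -0.001, 0.0, 0.0, -0.0, -0.001], 'joint_torque': [-0.002, -52.756, -1.267, -15.343, -0.053, 0.007, 0.0], 'tool_pos': [0.208, -0.589, 0.238], 'eef_rot': [0.986, 0.169, -0.0, -0.001], 'contact_force': [0.156, 0.027, 0.777], 'moment': [-0.013, 0.009, 0.026], 'opening': 1.0}
top 567.8378753480591 567.8378753480591 325.1262372747517 237.20595187432423 [ 3.03957953e-01 -2.30426594e-04  1.22896625e+00] [-0.07461549  0.05583209  0.7065575  -0.70149255] ['color', 'z_map', 'fx', 'fy', 'cx', 'cy', 'origin', 'attitude']
cup 0.78 [464. 249.] [ 0.502 -0.268  0.017] 516
cup 0.59 [480. 192.] [ 0.623 -0.304  0.035] 199
cup 0.48 [325. 207.] [0.584 0.03  0.072] 9912
knob 0.92 [225. 300.] [0.395 0.241 0.04 ] 656
knob 0.74 [194. 262.] [0.479 0.316 0.017] 332
polisher 0.97 [322. 208.] [0.582 0.035 0.079] 9497
polisher 0.55 [379. 292.] [ 0.41  -0.082  0.017] 448
thread_spool 0.59 [482. 194.] [ 0.619 -0.308  0.036] 162
drop_bottle 0.73 [186. 200.] [0.61  0.331 0.046] 260
tape_measure 0.55 [377. 295.] [ 0.405 -0.
[... 1103 characters left out ...]
353. 253.] [ 0.579 -0.079  0.088] 5325
thread_spool 0.79 [402. 336.] [ 0.626 -0.323  0.032] 294
thread_spool 0.5 [327. 320.] [ 0.499 -0.227  0.013] 992
drop_bottle 0.6 [337. 203.] [0.61  0.318 0.052] 187
tape_measure 0.73 [275. 292.] [ 0.404 -0.106  0.014] 297
tape_measure 0.36 [325. 321.] [ 0.493 -0.242  0.021] 982
pp cup 0.75 [351. 246.] [ 0.572 -0.084  0.106]
pp cup 0.64 [325. 330.] [ 0.488 -0.284  0.027]
pp knob 0.71 [292. 220.] [0.482 0.311 0.007]
pp knob 0.7 [265. 231.] [0.4   0.22  0.015]
pp knob_bore 0.7 [268. 223.] [0.408 0.224 0.038]
pp knob_bore 0.53 [289. 213.] [0.474 0.318 0.027]
pp polisher 0.62 [346. 264.] [ 0.565 -0.074  0.059]
pp polisher 0.61 [338. 217.] [0.565 0.042 0.122]
```

```bash
python3 - <<'E'
import cv2,numpy as np
t=cv2.imread('pics/top0.png'); cv2.imwrite('pics/v1.png',cv2.resize(t[150:330,160:530],(800,389),interpolation=cv2.INTER_CUBIC))
s=cv2.imread('pics/side0.png'); cv2.imwrite('pics/v2.png',cv2.resize(s[180:370,230:440],(663,600),interpolation=cv2.INTER_CUBIC))
E
```

```text
(no output)
```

View pics/v1.png

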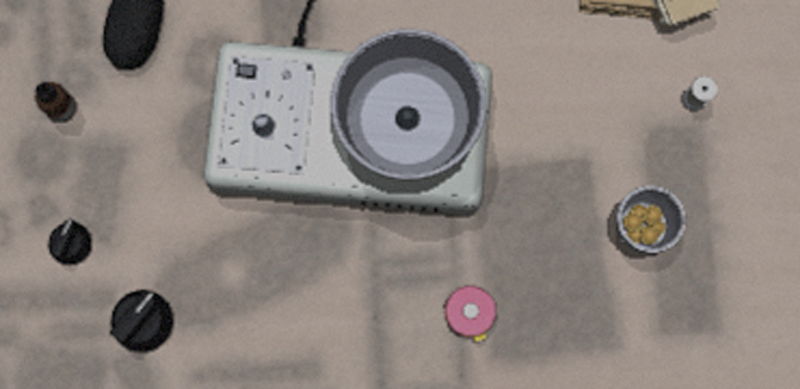

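View pics/v2.png

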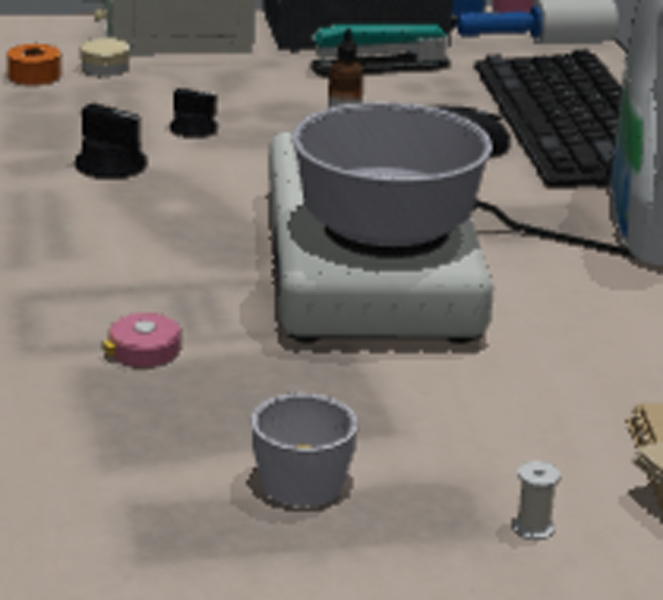

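```bash
cat > m.py <<'E'
from h import *
from scipy.optimize import least_squares
def circ(P):
    f=lambda p:np.hypot(P[:,0]-p[0],P[:,1]-p[1])-p[2]
    q=least_squares(f,[*P[:,:2].mean(0),.03],loss='soft_l1',f_scale=.002); return q.x,np.sqrt((q.fun**2).mean())
S={c:[viewer.snapshot(c) for _ in range(6)] for c in('top','side')}
M={}
for c in S:
    s=dict(S[c][0]); z=np.stack([x['z_map'] for x in S[c]]); s['z_map']=np.median(z,0); s['color']=np.mean([x['color'] for x in S[c]],0); M[c]=s
import pickle; pickle.dump(M,open('M.pkl','wb'))
for c,s in M.items():
    C=cloud(s)
    def near(x,y,rad,z0,z1):
        m=(np.hypot(C[...,0]-x,C[...,1]-y)<rad)&(C[...,2]>z0)&(C[...,2]<z1); return C[m]
    print(c,'table',np.median(near(.45,.1,.04,-.02,.02)[:,2]))
    P=near(.497,-.265,.05,.040,.056); print('cup rim',len(P),circ(P) if len(P)>5 else'')
    for n,(x,y) in dict(small=(.479,.316),big=(.395,.241)).items():
        P=near(x,y,.045,.006,.07); T=P[P[:,2]>np.percentile(P[:,2],97)-.006]
        K=P[P[:,2]<.021]
        cc=T[:,:2].mean(0); w,V=np.linalg.eigh(np.cov((T[:,:2]-cc).T)); a=np.degrees(np.arctan2(V[1,1],V[0,1]))
        print(n,len(P),'top z',np.percentile(P[:,2],97),'bar ctr',cc,'ang',a,'len',np.ptp((T[:,:2]-cc)@V[:,1]),'ext',np.ptp(P[:,:2],axis=0),'skirt mid',(P[:,:2].max(0)+P[:,:2].min(0))/2)
    P=near(.593,.113,.03,.068,.1); print('shaft',len(P),P.mean(0) if len(P) else '',np.ptp(P,axis=0) if len(P) else '')
    P=near(.58,-.03,.1,.122,.136); print('bowl rim',len(P),circ(P))
    P=near(.59,.04,.3,.05,.063); 
    if c=='top':
        box=cv2.minAreaRect(P[:,:2].astype(np.float32)); print('deck',box)
    for n,(x,y) in dict(spool=(.62,-.308),bottle=(.61,.325),tape=(.405,-.085)).items():
        P=near(x,y,.05,.008,.12); print(n,(P.max(0)+P.min(0))/2,P[:,2].max())
vs=[]
for c,p in(('top',(.59,.115,.08)),('top',(.48,.316,.02)),('side',(.59,.115,.08)),('side',(.48,.316,.02))):
    u,v=proj(M[c],p); u=int(u);v=int(v); vs.append(cv2.resize(M[c]['color'][v-18:v+18,u-18:u+18,::-1],(396,288) if 0 else (296,296),interpolation=cv2.INTER_NEAREST)); print(c,u,v)
cv2.imwrite('pics/v3.png',np.vstack([np.hstack(vs[:2]),np.hstack(vs[2:])]))
E
python3 m.py
```

```text
top table -0.001276735106107374
cup rim 190 (array([ 0.49289566, -0.25451207,  0.0306677 ]), np.float64(0.001216446283546846))
small 261 top z 0.03604984283649659 bar ctr [0.4800566  0.32319867] ang 156.5144530206632 len 0.03808959577611077 ext [0.03861431 0.03777891] skirt mid [0.47972008 0.32259442]
big 596 top z 0.05079942344558095 bar ctr [0.400833   0.24722267] ang 140.20609632521496 len 0.05573086595498604 ext [0.05821016 0.05885886] skirt mid [0.40027481 0.2477526 ]
shaft 37 [0.58373293 0.12101561 0.08204719] [0.0096318  0.01220406 0.01903911]
bowl rim 764 (array([ 0.58891581, -0.01858102,  0.06814571]), np.float64(0.0019478807796730025))
deck ((0.6489376425743103, 0.1292468011379242), (0.41516807675361633, 0.4286642074584961), 20.36180305480957)
spool [ 0.62428675 -0.31440096  0.02482163] 0.040977608916273
bottle [0.6207515  0.33598842 0.0485361 ] 0.0889925773310567
tape [ 0.40497876 -0.0794792   0.01522173] 0.02182952850594866
side table 0.00021156972250424566
cup rim 254 (array([ 0.49281816, -0.25522049,  0.03055824]), np.float64(0.0010384117276398175))
small 173 top z 0.036538615989675026 bar ctr [0.48054805 0.32087381] ang 158.5833510394053 len 0.03822177521698438 ext [0.03787697 0.0293793 ] skirt mid [0.48074838 0.3193278 ]
big 389 top z 0.05139811113995159 bar ctr [0.40145431 0.24358892] ang 142.10726727207708 len 0.0546560490883482 ext [0.05834954 0.04759166] skirt mid [0.40002422 0.24201783]
shaft 0  
bowl rim 558 (array([ 0.58929421, -0.01998237,  0.06800168]), np.float64(0.0016871091841149514))
spool [ 0.62444876 -0.31458752  0.02472681] 0.04125920572901132
bottle [0.62138678 0.33370926 0.05131899] 0.08850129282370989
tape [ 0.40489545 -0.08064648  0.01514591] 0.022234551333431107
top 284 204
top 193 261
side 342 221
side 291 215[ WARN:0@60.260] global loadsave.cpp:1063 imwrite_ Unsupported depth image for selected encoder is fallbacked to CV_8U.
```

View pics/v3.png

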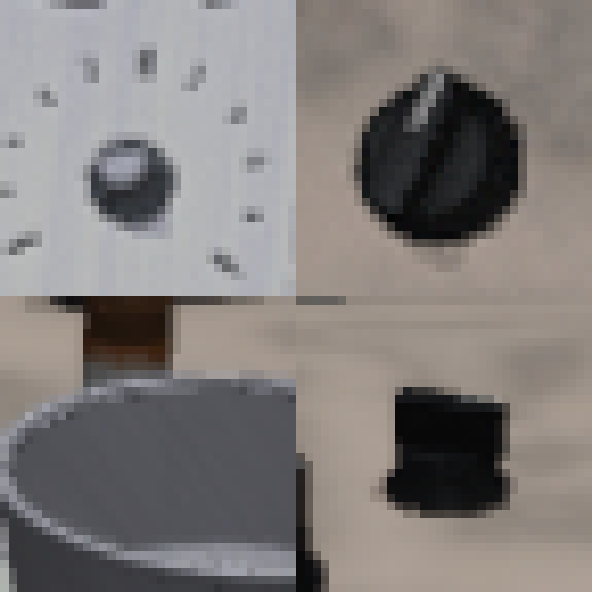

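```bash
cat > p.py <<'E'
from h import *
def toolR(az,lean,flip=False,roll=0):
    """tool z leaning 'lean' deg from straight down towards azimuth az; tool y horizontal at az-90 (flip: az+90); roll about tool z"""
    a,l=np.radians([az,lean]); e=np.array([np.cos(a),np.sin(a),0])
    t=np.sin(l)*e-np.cos(l)*np.array([0,0,1]); y=np.array([np.sin(a),-np.cos(a),0])*(-1 if flip else 1)
    M=np.stack([np.cross(y,t),y,t],1); return M@R.from_euler('z',roll,degrees=True).as_matrix()
def plan(G,M,back=0,cur=None):
    """G = wanted grasp point; prints the row from the measured pose (or cur=(pos,R)); returns end (pos,R)"""
    st=r.get_state(); p0,R0=(np.array(st['tool_pos']),rot(st['eef_rot'])) if cur is None else cur
    p1=np.array(G)+(.019-back)*M[:,2]
    d=R0.T@(p1-p0)/.15; w=R.from_matrix(R0.T@M).as_rotvec()/np.pi
    print('travel',np.round(d,3).tolist(),'rot',np.round(w,4).tolist(),'mm',round(np.linalg.norm(d)*150),'deg',round(np.linalg.norm(w)*180,1)); return p1,M
def show():
    st=r.get_state(); M=rot(st['eef_rot']); t=M[:,2]
    print(round(st['clock'],2),'G',np.round(st['tool_pos']-.019*t,4),'t',np.round(t,3),'y',np.round(M[:,1],3),'q',np.round(st['q'],2),'F',np.round(st['contact_force'],1),'open',round(st['opening'],3))
E
python3 - <<'E'
from p import *
show()
M=toolR(-27.4,55); G=np.array([.493,-.255,.038])
c=plan([.35,-.45,.2],toolR(-40,25))
c=plan(G,M,.10,c); plan(G,M,0,c)
E
```

```text
2.0 G [ 0.2083 -0.5893  0.2577] t [ 0. -0. -1.] y [ 0.333 -0.943  0.   ] q [ 1.26  0.69 -0.19  1.57  0.16  0.9  -0.22] F [-0.7  0.8 -0.9] open 0.998
travel [1.227, -0.515, 0.373] rot [-0.072, 0.1261, 0.3249] mm 207 deg 64.1
travel [-0.812, -1.512, 0.344] rot [0.0455, 0.166, -0.0542] mm 263 deg 32.5
travel [0.0, 0.0, 0.667] rot [0.0, 0.0, 0.0] mm 100 deg 0.0
```

Request:
play_rows(commands=[{"travel": [1.0,-0.42,0.3],"delta_rot": [-0.072,0.126,0.325],"gripper": 1},{"travel": [1.0,-0.42,0.3],"delta_rot": [-0.072,0.126,0.325],"gripper": 1},{"travel": [1.0,-0.42,0.3],"delta_rot": [-0.072,0.126,0.325],"gripper": 1},{"travel": [1.0,-0.42,0.3],"delta_rot": [-0.072,0.126,0.325],"gripper": 1},{"travel": [1.0,-0.42,0.3],"delta_rot": [-0.072,0.126,0.325],"gripper": 1},{"travel": [1.0,-0.42,0.3],"delta_rot": [-0.072,0.126,0.325],"gripper": 1},{"travel": [1.0,-0.42,0.3],"delta_rot": [-0.072,0.126,0.325],"gripper": 1},{"travel": [1.0,-0.42,0.3],"delta_rot": [-0.072,0.126,0.325],"gripper": 1}], force=35)

```text
clock: 3.0
tool_pos: [0.3306, -0.485, 0.2018]
eef_rot: [0.92, -0.332, 0.198, 0.07]
contact_force: [2.5, -2.2, 0.9]
opening: 1.0
```

```bash
python3 - <<'E'
from p import *
show()
M=toolR(-27.4,55); G=np.array([.493,-.255,.038])
c=plan([.38,-.35,.17],toolR(-30,50))
c=plan(G,M,.10); plan(G,M,0,c)
E
```

```text
3.0 G [ 0.3246 -0.4801  0.2191] t [ 0.317 -0.261 -0.912] y [-0.639 -0.769 -0.002] q [ 1.03  0.6  -0.12  2.12 -1.    0.04 -0.33] F [ 2.5 -2.2  0.9] open 1.0
travel [-0.327, -0.919, 0.177] rot [0.0323, 0.1428, -0.0437] mm 149 deg 27.5
travel [-0.85, -1.776, 0.479] rot [0.0436, 0.1703, -0.0537] mm 304 deg 33.1
travel [0.0, 0.0, 0.667] rot [0.0, 0.0, 0.0] mm 100 deg 0.0
```

```bash
python3 - <<'E'
from p import *
c=plan([.38,-.40,.20],toolR(-70,30))
c=plan([.42,-.36,.20],toolR(-80,45))
E
```

```text
travel [-0.1, -0.614, 0.09] rot [-0.0773, 0.0316, 0.1496] mm 94 deg 30.8
travel [-0.048, -0.964, 0.092] rot [-0.1284, 0.1109, 0.1849] mm 145 deg 45.2
```

Request:
play_rows(commands=[{"travel": [-0.05,-0.96,0.09],"delta_rot": [-0.128,0.111,0.185],"gripper": 1},{"travel": [-0.05,-0.96,0.09],"delta_rot": [-0.128,0.111,0.185],"gripper": 1},{"travel": [-0.05,-0.96,0.09],"delta_rot": [-0.128,0.111,0.185],"gripper": 1},{"travel": [-0.05,-0.96,0.09],"delta_rot": [-0.128,0.111,0.185],"gripper": 1},{"travel": [-0.05,-0.96,0.09],"delta_rot": [-0.128,0.111,0.185],"gripper": 1},{"travel": [-0.05,-0.96,0.09],"delta_rot": [-0.128,0.111,0.185],"gripper": 1}])

```text
clock: 3.75
tool_pos: [0.4561, -0.3666, 0.2182]
eef_rot: [0.732, -0.594, 0.236, 0.238]
contact_force: [-0.4, -0.4, -1.4]
opening: 1.002
```

```bash
python3 - <<'E'
from p import *
show()
G=np.array([.493,-.255,.038])
for az in(-80,-65): 
    M=toolR(az,58); c=plan(G,M,.10); plan(G,M,0,c)
E
```

```text
3.75 G [ 0.4549 -0.3547  0.233 ] t [ 0.062 -0.629 -0.775] y [-0.981 -0.182  0.068] q [-0.24  0.87  0.91  2.16 -1.    0.04 -1.6 ] F [-0.4 -0.4 -1.4] open 1.002
travel [-1.448, -0.443, -0.032] rot [0.0124, 0.1053, 0.0182] mm 227 deg 19.4
travel [0.0, -0.0, 0.667] rot [0.0, 0.0, 0.0] mm 100 deg 0.0
travel [-1.442, -0.325, -0.016] rot [0.0751, 0.1075, -0.0373] mm 222 deg 24.5
travel [-0.0, -0.0, 0.667] rot [0.0, 0.0, 0.0] mm 100 deg 0.0
```

```bash
cat > kin.py <<'E'
from p import *
from scipy.optimize import least_squares
E=lambda a,x:R.from_euler(a,x).as_matrix()
z=np.array([0,0,1.])
def fk(q,P,s=-1):
    h,a,b,c,ps=P
    A=E('z',s*q[0])@E('y',q[1]); p=h*z+A@z*a
    A=A@E('z',s*q[2])@E('y',q[3]); p=p+A@z*b
    A=A@E('z',s*q[4])@E('y',q[5])@E('z',s*q[6]+ps); return p+A@z*c,A
D=[([1.265,.69,-.195,1.566,.157,.903,-.215],[.208,-.589,.238],[.986,.169,0,-.001]),
([1.03,.6,-.12,2.12,-1.,.04,-.33],[.3306,-.485,.2018],[.92,-.332,.198,.07])]
E
python3 - <<'E'
from kin import *
st=r.get_state(); D.append((st['q'],st['tool_pos'],st['eef_rot']))
for s in(1,-1):
  for p0 in (0,1.5,3,4.5):
    f=lambda P:np.concatenate([np.r_[(fk(q,P,s)[0]-p),.3*(fk(q,P,s)[1]-rot(w)).ravel()] for q,p,w in D])
    k=least_squares(f,[.28,.42,.4,.3,p0]); print(s,k.cost,np.round(k.x,4))
E
```

```text
1 0.8777170402451614 [-0.2854  0.2553 -0.657   0.2062 -0.7292]
1 0.8777170414648213 [-0.2854  0.2553 -0.657   0.2062 -0.7292]
1 0.8777170423479072 [-0.2854  0.2553 -0.657   0.2062  5.5532]
1 0.8777170403807774 [-0.2854  0.2553 -0.657   0.2062  5.5533]
-1 0.0024876028647096973 [0.3923 0.5548 0.3437 0.3651 1.5698]
-1 0.002487602864709697 [0.3923 0.5548 0.3437 0.3651 1.5698]
-1 0.002487602864709699 [0.3923 0.5548 0.3437 0.3651 1.5698]
-1 0.0024876028647097 [0.3923 0.5548 0.3437 0.3651 1.5698]
```

```bash
cat >> kin.py <<'E'
def fk(q,P,s=-1):
    h,a,b,c,ps=P[:5]; o=P[5:]; x=np.array([1.,0,0])
    A=E('z',s*q[0]); p=h*z+A@x*o[0]; A=A@E('y',q[1]); p=p+A@z*a+A@x*o[1]
    A=A@E('z',s*q[2])@E('y',q[3]); p=p+A@z*b+A@x*o[2]
    A=A@E('z',s*q[4])@E('y',q[5]); p=p+A@x*o[3]; A=A@E('z',s*q[6]+ps); return p+A@z*c,A
LO=np.array([-3.01,-.46,-1.47,.13,-1,.04,-2.66]);HI=np.array([3.01,2.08,1.51,2.56,4.14,2.09,2.66])
def ik(p,M,P,q0,reg=1e-3):
    f=lambda q:np.r_[10*(fk(q,P)[0]-p),2*(fk(q,P)[1]-M).ravel(),reg*(q-q0)]
    k=least_squares(f,np.clip(q0,LO+.01,HI-.01),bounds=(LO,HI)); return k.x,np.linalg.norm(fk(k.x,P)[0]-p)+.1*np.linalg.norm(fk(k.x,P)[1]-M)
E
python3 - <<'E'
from kin import *
st=r.get_state(); D.append((st['q'],st['tool_pos'],st['eef_rot']))
f=lambda P:np.concatenate([np.r_[(fk(q,P)[0]-p),.3*(fk(q,P)[1]-rot(w)).ravel()] for q,p,w in D])
k=least_squares(f,[.39,.45,.4,.3,1.57,0,0,0,0]); print(k.cost,np.round(k.x,4)); print(np.round(f(k.x),3).reshape(3,-1))
E
```

```text
0.0012919833225507934 [ 0.3316  0.5331  0.2923  0.3377  1.5698 -0.0452  0.0291 -0.0398 -0.0516]
[[ 0.043  0.025 -0.002 -0.     0.    -0.     0.     0.     0.     0.
  -0.     0.   ]
 [ 0.006 -0.005  0.002  0.    -0.001 -0.002 -0.001  0.001  0.001 -0.002
   0.    -0.001]
 [ 0.003  0.006  0.     0.     0.    -0.     0.    -0.     0.    -0.
   0.    -0.   ]]
```

```bash
python3 - <<'E'
from p import *
c=plan([.44,-.40,.25],toolR(-60,0))
c=plan([.44,-.40,.25],toolR(-90,0))
E
```

```text
travel [0.202, 0.151, 0.067] rot [0.0576, -0.2109, -0.0967] mm 39 deg 43.0
travel [0.202, 0.151, 0.067] rot [0.001, -0.2181, 0.0634] mm 39 deg 40.9
```

Request:
play_rows(commands=[{"travel": [0.2,0.15,0.07],"delta_rot": [0.058,-0.211,-0.097],"gripper": 1},{"travel": [0.2,0.15,0.07],"delta_rot": [0.058,-0.211,-0.097],"gripper": 1},{"travel": [0.2,0.15,0.07],"delta_rot": [0.058,-0.211,-0.097],"gripper": 1},{"travel": [0.2,0.15,0.07],"delta_rot": [0.058,-0.211,-0.097],"gripper": 1},{"travel": [0.2,0.15,0.07],"delta_rot": [0.058,-0.211,-0.097],"gripper": 1},{"travel": [0.2,0.15,0.07],"delta_rot": [0.058,-0.211,-0.097],"gripper": 1}])

```text
clock: 4.5
tool_pos: [0.4378, -0.4011, 0.2293]
eef_rot: [0.866, -0.5, -0.002, -0.001]
contact_force: [0.5, 0.0, -1.3]
opening: 1.001
```

```bash
python3 - <<'E'
from kin import *
show(); st=r.get_state(); print(np.round(st['q'],4).tolist(),np.round(st['tool_pos'],4).tolist(),np.round(st['eef_rot'],4).tolist())
c=plan([.46,-.38,.25],toolR(-90,30))
E
```

```text
4.5 G [ 0.4378 -0.4011  0.2483] t [-0.003  0.003 -1.   ] y [-0.866 -0.501  0.001] q [ 0.26  0.78  0.78  1.7  -0.66  0.94 -1.33] F [ 0.5  0.  -1.3] open 1.001
[0.2563, 0.785, 0.7762, 1.6978, -0.6577, 0.9438, -1.3259] [0.4378, -0.4011, 0.2293] [0.8662, -0.4997, -0.0021, -0.0007]
travel [0.007, -0.167, -0.028] rot [-0.0431, 0.1641, 0.1632] mm 25 deg 42.4
```

```bash
cat >> kin.py <<'E'
D+=[([-.24,.87,.91,2.16,-1,.04,-1.6],[.4561,-.3666,.2182],[.732,-.594,.236,.238]),([0.2563,0.785,0.7762,1.6978,-0.6577,0.9438,-1.3259],[0.4378,-0.4011,0.2293],[0.8662,-0.4997,-0.0021,-0.0007])]
E
python3 - <<'E'
from kin import *
def rep(f,x0,n):
    k=least_squares(f,x0); print(k.cost,np.round(k.x,4)); print(np.round(k.fun.reshape(len(D),-1)[:,:3],4)); return k.x
# position-only fits
f=lambda P:np.concatenate([fk(q,np.r_[P[:4],1.57,P[4:]])[0]-p for q,p,w in D]); rep(f,[.39,.45,.4,.3,0,0,0,0],0)
f=lambda P:np.concatenate([fk(q,np.r_[P[:4],1.57,0,0,0,0])[0]+np.r_[P[4:],0]-p for q,p,w in D]); rep(f,[.39,.45,.4,.3,0,0],0)
f=lambda P:np.concatenate([fk(q,np.r_[P[:4],1.57,0,P[6:]])[0]+np.r_[P[4:6],0]-p for q,p,w in D]); rep(f,[.39,.45,.4,.3,0,0,0,0,0],0)
E
```

```text
0.001575820347764882 [ 0.3153  0.4952  0.3095  0.3078 -0.0106 -0.0098 -0.0588 -0.0524]
[[ 0.048   0.0202  0.011 ]
 [ 0.0017 -0.0009 -0.0042]
 [-0.0024  0.0016  0.0031]
 [ 0.0081  0.0107 -0.0099]]
0.0006421200513921587 [ 0.3561  0.5758  0.3353  0.3451 -0.0311 -0.0266]
[[ 0.0097 -0.0098  0.0089]
 [ 0.0121 -0.0078  0.0089]
 [-0.0198  0.0055 -0.0089]
 [-0.002   0.0121 -0.0089]]
0.00016948606425572942 [ 0.2032  0.6835  0.3343  0.3573 -0.0381 -0.0214 -0.112  -0.0139 -0.0098]
[[ 0.0048 -0.0036  0.0096]
 [-0.0041  0.0023  0.005 ]
 [-0.0012 -0.0043 -0.0054]
 [ 0.0005  0.0056 -0.0091]]
```

```bash
cat >> kin.py <<'E'
PM=np.array([.3561,.5758,.3353,.3451,np.pi/2,0,0,0,0]); OFF=np.array([-.0311,-.0266,0])
def f0(q): p,A=fk(q,PM); return p+OFF,A
def jac(q):
    p,A=f0(q); J=np.zeros((6,7))
    for i in range(7):
        d=q.copy(); d[i]+=1e-5; p2,A2=f0(d); J[:3,i]=(p2-p)/1e-5; J[3:,i]=R.from_matrix(A2@A.T).as_rotvec()/1e-5
    return J
def go(q,G,M,n=60):
    """simulate a DLS controller from q to grasp pose"""
    q=np.array(q,float); p1=np.array(G)+.019*M[:,2]; 
    p0,A0=f0(q); w=R.from_matrix(M@A0.T).as_rotvec()
    for i in range(n+40):
        s=min(1,(i+1)/n); pt_=p0+(p1-p0)*s; At=R.from_rotvec(w*s).as_matrix()@A0
        for _ in range(2):
            p,A=f0(q); e=np.r_[pt_-p,R.from_matrix(At@A.T).as_rotvec()]; act=np.ones(7,bool)
            for _ in range(4):
                J=jac(q)*act; dq=J.T@np.linalg.solve(J@J.T+1e-5*np.eye(6),e); bad=act&((q+dq<LO)|(q+dq>HI))
                if not bad.any(): break
                act&=~bad
            q=np.clip(q+dq*act,LO,HI)
    p,A=f0(q); return q,np.linalg.norm(p-p1)*1000,np.degrees(np.linalg.norm(R.from_matrix(M@A.T).as_rotvec()))
E
python3 - <<'E'
from kin import *
q0=np.array(r.get_state()['q'])
def route(q,W):
    for G,M in W:
        q,e,a=go(q,G,M); print(np.round(q,2),round(e,1),round(a,1))
    return q
G=[.493,-.255,.05]
for az in (-117,-100,-85):
  for ls in (40,58):
    print('az',az,ls)
    route(q0,[([.45,-.35,.25],toolR(az-20,0)),([.45,-.35,.25],toolR(135,30,flip=True) if 0 else toolR(-180,30)),([.45,-.3,.2],toolR(-140,35)),([.47,-.27,.15],toolR(az,ls)),(G,toolR(az,ls))])
# global reachability from good posture
for az in(-117,-100,-85,-60):
    best=min((ik(np.array(G)+.019*toolR(az,58)[:,2]-OFF,toolR(az,58),PM,np.array(s)) for s in ([.3,.7,-.2,1.6,1.2,1.,0],[.3,.7,-.2,1.6,1.2,1.,2],[.3,.7,-.2,1.6,1.2,1.,-2])),key=lambda x:x[1]); print(az,np.round(best[0],2),best[1])
E
```

```text
az -117 40
[ 0.04  0.9   1.15  1.73 -0.9   1.14 -2.49] 0.0 0.0
[ 0.07  1.33  1.51  2.04 -0.98  1.19 -2.66] 248.1 6.5
[-0.28  1.34  1.51  1.78 -0.83  1.15 -2.66] 55.7 1.8
[-0.48  1.41  1.46  1.79 -0.88  0.96 -2.54] 0.0 0.0
[-0.49  1.56  1.38  1.72 -0.97  0.95 -2.64] 0.0 0.0
az -117 58
[ 0.04  0.9   1.15  1.73 -0.9   1.14 -2.49] 0.0 0.0
[ 0.07  1.33  1.51  2.04 -0.98  1.19 -2.66] 248.1 6.5
[-0.28  1.34  1.51  1.78 -0.83  1.15 -2.66] 55.7 1.8
[-0.55  1.6   1.51  1.83 -0.77  0.88 -2.66] 39.9 1.4
[-0.57  1.77  1.51  1.78 -0.94  0.94 -2.66] 58.7 2.0
az -100 40
[ 0.07  0.86  1.07  1.73 -0.85  1.09 -2.24] 0.0 0.0
[ 0.07  1.32  1.49  2.06 -0.98  1.17 -2.65] 252.1 6.6
[-0.28  1.34  1.51  1.78 -0.84  1.15 -2.66] 55.1 1.7
[-0.52  1.29  1.3   1.97 -1.    0.59 -2.19] 0.0 0.0
[-0.49  1.39  1.11  1.9  -1.    0.48 -2.36] 0.0 0.0
az -100 58
[ 0.07  0.86  1.07  1.73 -0.85  1.09 -2.24] 0.0 0.0
[ 0.07  1.32  1.49  2.06 -0.98  1.17 -2.65] 252.1 6.6
[-0.28  1.34  1.51  1.78 -0.84  1.15 -2.66] 55.1 1.7
[-0.65  1.57  1.46  1.94 -0.91  0.62 -2.42] 0.0 0.0
[-0.67  1.73  1.4   1.82 -0.97  0.68 -2.57] 0.0 0.0
az -85 40
[ 0.09  0.84  1.01  1.73 -0.81  1.05 -2.02] 0.0 0.0
[ 0.07  1.33  1.5   2.06 -0.99  1.17 -2.64] 253.4 6.6
[-0.28  1.34  1.5   1.78 -0.83  1.14 -2.66] 56.6 1.8
[-0.4   1.05  0.89  2.13 -1.    0.07 -1.97] 3.4 0.1
[-0.4   1.22  0.79  2.02 -1.    0.04 -2.12] 15.2 0.5
az -85 58
[ 0.09  0.84  1.01  1.73 -0.81  1.05 -2.02] 0.0 0.0
[ 0.07  1.33  1.5   2.06 -0.99  1.17 -2.64] 253.4 6.6
[-0.28  1.34  1.5   1.78 -0.83  1.14 -2.66] 56.6 1.8
[-0.63  1.34  1.11  2.13 -1.    0.06 -2.19] 11.2 0.4
[-0.62  1.51  1.01  2.03 -1.    0.04 -2.37] 1.4 0.0
-117 [ 0.04  1.25 -0.13  1.58  1.02  1.27  1.81] 2.5283834273073757e-08
-100 [-0.02  1.22 -0.1   1.82  1.31  1.13  1.66] 4.014242501280139e-08
-85 [-0.03  1.22 -0.1   2.04  1.65  1.11  1.45] 6.421812946314855e-08
-60 [-0.06  1.3   0.06  2.37  2.28  1.27  1.06] 6.084309342373656e-08
```

```bash
cat > srch.py <<'E'
from kin import *
import itertools
from multiprocessing import Pool
q0=np.array([0.2563,0.785,0.7762,1.6978,-0.6577,0.9438,-1.3259])
H=[.48,-.33,.25]
def run(a):
    az1,l1,pos,y2,az,flip=a; q=q0; err=0
    W=[(pos,toolR(-60,0)@R.from_rotvec(np.radians(l1)*np.array([np.cos(np.radians(az1)),np.sin(np.radians(az1)),0])).as_matrix()),(H,toolR(y2,0)),([.48,-.25,.16],toolR(az,55,flip)),([.493,-.255,.05],toolR(az,55,flip))]
    for G,M in W: q,e,an=go(q,G,M,30)
    return e,an,q,a
if __name__=='__main__':
    A=list(itertools.product(range(0,360,60),(0,35,60),([.45,-.35,.25],[.3,-.35,.3],[.55,-.4,.3]),(-60,-20,20,60,-120),(-100,-85),(False,True)))
    with Pool() as p: Rr=p.map(run,A,chunksize=8)
    ok=[x for x in Rr if x[0]<3 and x[1]<1]; print(len(ok),len(Rr))
    ok.sort(key=lambda x:-x[2][4])
    for x in ok[:12]: print(np.round(x[2],2),x[3])
E
time timeout 500 python3 srch.py
```

```text
real	8m20.016s
user	0m1.244s
sys	0m0.099s
```

```bash
export OMP_NUM_THREADS=1 OPENBLAS_NUM_THREADS=1; cat > t1.py <<'E'
from kin import *
import time
q0=np.array([0.2563,0.785,0.7762,1.6978,-0.6577,0.9438,-1.3259])
t=time.time()
H=[.48,-.33,.25]; T=lambda a,l=0,f=True:toolR(a,l,f)
# yaw: toolR(-60,0) now. 
for name,W in {'ccw to flip':[(H,T(0,0,False)),(H,T(60,0,False)),(H,T(-90,0)),(H,T(-90,30)),([.49,-.25,.12],T(-90,55))],
 'ccw far':[(H,T(0,0,False)),(H,T(60,0,False)),(H,T(-90,0)),(H,T(-40,0)),(H,T(-90,30)),([.49,-.25,.12],T(-90,55))],
 'ccw farther':[(H,T(0,0,False)),(H,T(60,0,False)),(H,T(-90,0)),(H,T(-40,0)),(H,T(0,0)),(H,T(40,0)),(H,T(-20,0)),(H,T(-90,30)),([.49,-.25,.12],T(-90,55))]}.items():
    q=q0; print(name)
    for G,M in W: q,e,a=go(q,G,M,12); print(np.round(q,2),round(e,1),round(a,1))
print(time.time()-t)
E
timeout 100 python3 t1.py
```

```text
ccw to flip
[ 0.27  0.71  0.5   1.68 -0.42  0.86 -0.63] 0.0 0.0
[ 0.43  0.67  0.18  1.68 -0.16  0.81  0.16] 0.0 0.0
[ 0.52  0.66  0.03  1.68 -0.02  0.8   0.56] 0.0 0.0
[-0.06  0.71  0.57  1.92  0.32  0.42  0.07] 0.0 0.0
[-0.58  1.3   0.96  2.02  0.22  0.18 -0.34] 0.0 0.0
ccw far
[ 0.27  0.71  0.5   1.68 -0.42  0.86 -0.63] 0.0 0.0
[ 0.43  0.67  0.18  1.68 -0.16  0.81  0.16] 0.0 0.0
[ 0.52  0.66  0.03  1.68 -0.02  0.8   0.56] 0.0 0.0
[ 0.67  0.67 -0.24  1.68  0.2   0.81  1.21] 0.0 0.0
[-0.07  0.72  0.59  1.92  0.28  0.41  0.11] 0.0 0.0
[-0.58  1.3   0.97  2.02  0.17  0.18 -0.29] 0.0 0.0
ccw farther
[ 0.27  0.71  0.5   1.68 -0.42  0.86 -0.63] 0.0 0.0
[ 0.43  0.67  0.18  1.68 -0.16  0.81  0.16] 0.0 0.0
[ 0.52  0.66  0.03  1.68 -0.02  0.8   0.56] 0.0 0.0
[ 0.67  0.67 -0.24  1.68  0.2   0.81  1.21] 0.0 0.0
[ 0.78  0.7  -0.45  1.68  0.38  0.85  1.74] 0.0 0.0
[ 0.88  0.74 -0.65  1.68  0.54  0.91  2.28] 0.0 0.0
[ 0.73  0.68 -0.34  1.68  0.29  0.83  1.48] 0.0 0.0
[-0.07  0.72  0.6   1.92  0.27  0.41  0.13] 0.0 0.0
[-0.58  1.3   0.97  2.02  0.15  0.18 -0.27] 0.0 0.0
9.31900668144226
```

```bash
export OMP_NUM_THREADS=1 OPENBLAS_NUM_THREADS=1; cat > t2.py <<'E'
from kin import *
q=np.array([0.52,0.66,0.03,1.68,-0.02,0.8,0.56]); H=[.48,-.33,.25]; T=lambda a,l=0,ro=0:toolR(a,l,True,ro)
def run(q,W):
    for G,M in W: q,e,a=go(q,G,M,10); print(np.round(q,2),round(e,1),round(a,1))
    return q
q=run(q,[(H,T(-90,30)),([.493,-.255,.038],T(-90,55)),([.49,-.255,.2],T(-90,60))])
B=[.59,-.02,.22]
for az in(-90,-60):
  for s in(-1,1):
    print('pour',az,s); run(q,[(B,T(az,70)),(B,T(az,72,s*60)),(B,T(az,75,s*110)),(B,T(az,75,s*150))])
E
timeout 100 python3 t2.py
python3 - <<'E'
from p import *
show()
c=plan([.46,-.35,.25],toolR(10,0)); c=plan([.48,-.33,.25],toolR(-90,0,True),cur=c); c=plan([.48,-.31,.24],toolR(-90,30,True),cur=c)
c=plan([.493,-.255,.038],toolR(-90,55,True),.11,cur=c);
E
```

```text
[-0.06  0.71  0.57  1.92  0.32  0.42  0.07] 0.0 0.0
[-0.56  1.44  0.91  1.97  0.14  0.13 -0.38] 0.0 0.0
[-0.63  1.23  1.08  2.03  0.25  0.26 -0.28] 0.0 0.0
pour -90 -1
[-0.9   1.35  1.06  1.47  0.16  1.04 -0.35] 0.0 0.0
[-0.81  1.25  0.77  1.46  0.48  1.13  0.41] 0.0 0.0
[-0.73  1.22  0.55  1.45  0.69  1.26  1.1 ] 0.0 0.0
[-0.65  1.18  0.37  1.45  0.81  1.36  1.7 ] 0.0 0.0
pour -90 1
[-0.9   1.35  1.06  1.47  0.16  1.04 -0.35] 0.0 0.0
[-0.96  1.52  1.36  1.46 -0.17  1.05 -1.1 ] 0.0 0.0
[-0.97  1.61  1.49  1.45 -0.28  1.09 -1.88] 0.0 0.0
[-0.97  1.61  1.49  1.45 -0.28  1.09 -2.58] 0.0 0.0
pour -60 -1
[-1.09  1.38  1.21  1.97  0.28  0.2  -0.32] 0.0 0.0
[-1.07  1.35  1.11  1.97  0.78  0.27  0.23] 0.0 0.0
[-1.03  1.3   0.96  1.97  1.11  0.44  0.76] 0.0 0.0
[-0.97  1.23  0.82  1.97  1.25  0.58  1.33] 0.0 0.0
pour -60 1
[-1.09  1.38  1.21  1.97  0.28  0.2  -0.32] 0.0 0.0
[-1.12  1.47  1.31  1.97 -0.23  0.2  -0.88] 0.0 0.0
[-1.14  1.59  1.43  1.97 -0.66  0.26 -1.37] 0.0 0.0
[-1.15  1.64  1.5   1.97 -0.88  0.32 -1.86] 0.0 0.0
4.5 G [ 0.4378 -0.4011  0.2483] t [-0.003  0.003 -1.   ] y [-0.866 -0.501  0.001] q [ 0.26  0.78  0.78  1.7  -0.66  0.94 -1.33] F [ 0.5  0.  -1.3] open 1.001
travel [-0.221, -0.299, -0.011] rot [-0.0006, 0.0014, -0.3887] mm 56 deg 70.0
travel [0.154, -0.108, 0.0] rot [0.0, 0.0, -0.4444] mm 28 deg 80.0
travel [0.07, 0.0, 0.05] rot [0.0, -0.1667, 0.0] mm 13 deg 30.0
travel [1.247, 0.087, 0.306] rot [-0.0, -0.1389, -0.0] mm 193 deg 25.0
```

Request:
play_rows(commands=[{"travel": [-0.22,-0.3,-0.01],"delta_rot": [0,0,-0.06],"gripper": 1},{"travel": [-0.22,-0.3,-0.01],"delta_rot": [0,0,-0.118],"gripper": 1},{"travel": [-0.22,-0.3,-0.01],"delta_rot": [0,0,-0.177],"gripper": 1},{"travel": [-0.22,-0.3,-0.01],"delta_rot": [0,0,-0.235],"gripper": 1},{"travel": [-0.22,-0.3,-0.01],"delta_rot": [0,0,-0.294],"gripper": 1},{"travel": [-0.22,-0.3,-0.01],"delta_rot": [0,0,-0.353],"gripper": 1},{"travel": [-0.22,-0.3,-0.01],"delta_rot": [0,0,-0.389],"gripper": 1}])

```text
clock: 5.38
tool_pos: [0.4605, -0.3483, 0.2311]
eef_rot: [0.996, 0.091, -0.001, -0.002]
contact_force: [-0.0, -0.2, -1.3]
opening: 0.997
```

Request:
play_rows(commands=[{"travel": [0.15,-0.11,0],"delta_rot": [0,0,-0.059],"gripper": 1},{"travel": [0.15,-0.11,0],"delta_rot": [0,0,-0.118],"gripper": 1},{"travel": [0.15,-0.11,0],"delta_rot": [0,0,-0.177],"gripper": 1},{"travel": [0.15,-0.11,0],"delta_rot": [0,0,-0.235],"gripper": 1},{"travel": [0.15,-0.11,0],"delta_rot": [0,0,-0.294],"gripper": 1},{"travel": [0.15,-0.11,0],"delta_rot": [0,0,-0.353],"gripper": 1},{"travel": [0.15,-0.11,0],"delta_rot": [0,0,-0.411],"gripper": 1},{"travel": [0.15,-0.11,0],"delta_rot": [0,0,-0.444],"gripper": 1}])

```text
clock: 6.38
tool_pos: [0.4796, -0.328, 0.2311]
eef_rot: [0.705, 0.71, 0.0, -0.003]
contact_force: [0.4, 0.3, -0.2]
opening: 0.998
```

```bash
python3 - <<'E'
from p import *
show()
c=plan([.485,-.28,.22],toolR(-90,35,True))
c=plan([.493,-.255,.038],toolR(-90,55,True),.11,cur=c);
E
```

```text
6.38 G [ 0.4796 -0.3281  0.2501] t [-0.003  0.004 -1.   ] y [ 1.     0.007 -0.003] q [ 0.51  0.64  0.02  1.71 -0.02  0.8   0.55] F [ 0.4  0.3 -0.2] open 0.998
travel [0.246, 0.039, 0.178] rot [-0.0004, -0.1958, 0.0026] mm 46 deg 35.2
travel [1.04, 0.053, 0.202] rot [-0.0, -0.1111, 0.0] mm 159 deg 20.0
```

```bash
export OMP_NUM_THREADS=1 OPENBLAS_NUM_THREADS=1; cat > t3.py <<'E'
from kin import *
T=lambda a,l=0,ro=0:toolR(a,l,True,ro)
def run(q,W):
    for G,M in W: q,e,a=go(q,G,M,10); print(np.round(q,2),round(e,1),round(a,1))
    return q
C=np.array([.493,-.255,.038]); B=[.59,-.02,.22]
for az,l in((-60,55),(-65,45)):
  print(az,l); M=T(az,l); q=np.array(r.get_state()['q'])
  q=run(q,[([.47,-.30,.21],T(az-10,l-20)),(C-.11*M[:,2],M),(C,M),(C+[0,0,.2],T(-75,60)),(B,T(-90,70)),(B,T(-90,72,-60)),(B,T(-90,75,-110)),(B,T(-90,75,-150))])
E
timeout 100 python3 t3.py; python3 - <<'E'
from p import *
c=None
for az,l in((-60,55),(-65,45)):
    M=toolR(az,l,True); c=plan([.46,-.28,.20],toolR(az-10,l-20,True)); C=[.493,-.255,.038]
    c=plan(C,M,.11,cur=c); plan(C,M,0,cur=c)
E
```

```text
-60 55
[-0.14  0.76  0.62  2.2   2.47  0.12 -1.86] 0.0 0.0
[-0.4   1.21  0.3   2.52  2.34  0.99 -2.34] 0.0 0.0
[-0.21  1.32  0.34  2.36  2.47  1.02 -2.3 ] 0.0 0.0
[-0.52  0.99  0.77  2.23  1.88  0.43 -1.7 ] 0.0 0.0
[-0.73  1.17  0.56  1.47  0.64  1.2  -0.77] 0.0 0.0
[-0.62  1.14  0.31  1.46  0.83  1.36  0.11] 0.0 0.0
[-0.54  1.15  0.13  1.45  0.96  1.5   0.88] 0.0 0.0
[-0.48  1.15 -0.    1.45  1.03  1.58  1.52] 0.0 0.0
-65 45
[0.01 0.7  0.47 2.07 0.33 0.18 0.3 ] 0.0 0.0
[-0.25  1.    0.22  2.41  2.23  0.74 -2.02] 0.0 0.0
[-0.07  1.17  0.2   2.29  2.39  0.82 -2.06] 0.0 0.0
[-0.41  0.92  0.55  2.23  1.79  0.61 -1.6 ] 0.0 0.0
[-0.66  1.14  0.41  1.47  0.75  1.28 -0.87] 0.0 0.0
[-0.55  1.13  0.17  1.46  0.92  1.43  0.04] 0.0 0.0
[-0.48  1.15  0.01  1.45  1.02  1.57  0.83] 0.0 0.0
[-0.42  1.15 -0.11  1.45  1.09  1.65  1.48] 0.0 0.0
travel [0.251, -0.103, 0.312] rot [-0.0341, -0.1941, -0.1051] mm 62 deg 40.2
travel [0.887, 0.177, 0.146] rot [-0.0395, -0.1108, -0.0395] mm 137 deg 22.3
travel [-0.0, -0.0, 0.733] rot [0.0, 0.0, 0.0] mm 110 deg 0.0
travel [0.268, -0.114, 0.323] rot [-0.0186, -0.1396, -0.0795] mm 65 deg 29.1
travel [0.752, 0.181, 0.241] rot [-0.032, -0.1108, -0.0457] mm 122 deg 22.3
travel [0.0, 0.0, 0.733] rot [0.0, 0.0, 0.0] mm 110 deg 0.0
```

Request:
play_rows(commands=[{"travel": [0.25,-0.1,0.31],"delta_rot": [-0.034,-0.194,-0.105],"gripper": 1},{"travel": [0.25,-0.1,0.31],"delta_rot": [-0.034,-0.194,-0.105],"gripper": 1},{"travel": [0.25,-0.1,0.31],"delta_rot": [-0.034,-0.194,-0.105],"gripper": 1},{"travel": [0.25,-0.1,0.31],"delta_rot": [-0.034,-0.194,-0.105],"gripper": 1},{"travel": [0.25,-0.1,0.31],"delta_rot": [-0.034,-0.194,-0.105],"gripper": 1},{"travel": [0.25,-0.1,0.31],"delta_rot": [-0.034,-0.194,-0.105],"gripper": 1},{"travel": [0.25,-0.1,0.31],"delta_rot": [-0.034,-0.194,-0.105],"gripper": 1}])

```text
clock: 7.25
tool_pos: [0.4288, -0.291, 0.1769]
eef_rot: [0.572, 0.777, -0.192, 0.178]
contact_force: [0.4, -0.3, 0.4]
opening: 1.0
```

```bash
python3 - <<'E'
from p import *
show(); M=toolR(-60,55,True); C=[.493,-.255,.038]
c=plan(C,M,.11); plan(C,M,0,cur=c)
E
```

```text
7.25 G [ 0.4277 -0.2815  0.1933] t [ 0.058 -0.502 -0.863] y [ 0.958  0.271 -0.094] q [ 0.01  0.69  0.31  2.25  1.45  0.31 -0.89] F [ 0.4 -0.3  0.4] open 1.0
travel [0.787, 0.408, 0.172] rot [-0.0757, -0.1421, -0.0384] mm 135 deg 29.8
travel [-0.0, -0.0, 0.733] rot [0.0, 0.0, 0.0] mm 110 deg 0.0
```

Request:
play_rows(commands=[{"travel": [0.787,0.408,0.172],"delta_rot": [-0.0757,-0.142,-0.038],"gripper": 1},{"travel": [0.787,0.408,0.172],"delta_rot": [-0.0757,-0.142,-0.038],"gripper": 1},{"travel": [0.787,0.408,0.172],"delta_rot": [-0.0757,-0.142,-0.038],"gripper": 1},{"travel": [0.787,0.408,0.172],"delta_rot": [-0.0757,-0.142,-0.038],"gripper": 1},{"travel": [0.787,0.408,0.172],"delta_rot": [-0.0757,-0.142,-0.038],"gripper": 1},{"travel": [0.787,0.408,0.172],"delta_rot": [-0.0757,-0.142,-0.038],"gripper": 1},{"travel": [0.787,0.408,0.172],"delta_rot": [-0.0757,-0.142,-0.038],"gripper": 1},{"travel": [0.787,0.408,0.172],"delta_rot": [-0.0757,-0.142,-0.038],"gripper": 1}])

```text
clock: 8.25
tool_pos: [0.456, -0.1923, 0.0897]
eef_rot: [0.445, 0.768, -0.231, 0.398]
contact_force: [-0.6, 0.0, 0.2]
opening: 1.003
```

```bash
python3 - <<'E'
from p import *
show(); M=toolR(-60,55,True); C=[.493,-.255,.038]
plan(C,M)
E
```

```text
8.25 G [ 0.4483 -0.1789  0.1006] t [ 0.406 -0.71  -0.575] y [ 0.868  0.496 -0.   ] q [-0.04  1.19 -0.38  2.56  1.95  1.49 -2.01] F [-0.6  0.   0.2] open 1.003
travel [0.002, 0.008, 0.722] rot [-0.0012, -0.0007, -0.0008] mm 108 deg 0.3
```

Reached; approach and close.

Request:
play_rows(commands=[{"travel": [0,0,0.25],"delta_rot": [0,0,0],"gripper": 1},{"travel": [0,0.008,0.5],"delta_rot": [0,0,0],"gripper": 1},{"travel": [0.002,0.008,0.72],"delta_rot": [0,0,0],"gripper": 1},{"travel": [0.002,0.008,0.72],"delta_rot": [0,0,0],"gripper": 1},{"travel": [0.002,0.008,0.72],"delta_rot": [0,0,0],"gripper": -1},{"travel": [0.002,0.008,0.72],"delta_rot": [0,0,0],"gripper": -1},{"travel": [0.002,0.008,0.72],"delta_rot": [0,0,0],"gripper": -1},{"travel": [0.002,0.008,0.72],"delta_rot": [0,0,0],"gripper": -1},{"travel": [0.002,0.008,0.72],"delta_rot": [0,0,0],"gripper": -1}], force=35)

```text
clock: 9.38
tool_pos: [0.5017, -0.2695, 0.0288]
eef_rot: [0.445, 0.767, -0.232, 0.4]
contact_force: [0.5, 2.2, 4.1]
opening: 0.723
```

```bash
export OMP_NUM_THREADS=1 OPENBLAS_NUM_THREADS=1; cat > t4.py <<'E'
from kin import *
show(); T=lambda a,l=0,ro=0:toolR(a,l,True,ro)
def run(q,W):
    for G,M in W: q,e,a=go(q,G,M,10); print(np.round(q,2),round(e,1),round(a,1))
    return q
C=np.array([.493,-.255,.038]); B=[.59,-.02,.22]
q=run(np.array(r.get_state()['q']),[(C+[0,0,.18],T(-70,58)),(B,T(-85,72)),(B,T(-85,76,-60)),(B,T(-85,80,-110)),(B,T(-85,80,-160))])
c=plan(C+[0,0,.14],T(-65,56)); c=plan([.54,-.13,.22],T(-75,62),cur=c); c=plan(B,T(-85,72),cur=c); c=plan(B,T(-85,78,-60),cur=c); c=plan(B,T(-85,80,-110),cur=c); c=plan(B,T(-85,80,-160),cur=c)
E
timeout 100 python3 t4.py
```

```text
9.38 G [ 0.4939 -0.256   0.0397] t [ 0.407 -0.712 -0.572] y [0.868 0.496 0.001] q [ 0.15  1.27 -0.27  2.38  2.2   1.46 -1.85] F [0.5 2.2 4.1] open 0.723
[ 0.11  0.89 -0.31  2.3   1.81  1.25 -1.54] 0.0 0.0
[-0.35  1.12 -0.28  1.55  1.21  1.67 -1.21] 0.0 0.0
[-0.31  1.17 -0.38  1.53  1.28  1.81 -0.21] 0.0 0.0
[-0.29  1.22 -0.45  1.52  1.33  1.92  0.64] 0.0 0.0
[-0.25  1.24 -0.53  1.52  1.36  1.99  1.49] 0.0 0.0
travel [-0.753, -0.01, -0.535] rot [0.0219, -0.005, 0.0146] mm 139 deg 4.8
travel [0.104, 0.617, -0.675] rot [0.0476, -0.0332, 0.0286] mm 138 deg 11.7
travel [0.271, 0.491, -0.553] rot [0.0512, -0.0554, 0.0217] mm 118 deg 14.1
travel [-0.013, -0.0, -0.001] rot [0.0175, -0.0302, -0.333] mm 2 deg 60.3
travel [-0.002, -0.004, -0.0] rot [0.0114, -0.001, -0.2777] mm 1 deg 50.0
travel [0.0, 0.0, 0.0] rot [0.0, 0.0, -0.2778] mm 0 deg 50.0
```

Request:
play_rows(commands=[{"travel": [-0.25,0,-0.18],"delta_rot": [0,0,0],"gripper": -1},{"travel": [-0.5,0,-0.36],"delta_rot": [0.011,-0.002,0.007],"gripper": -1},{"travel": [-0.753,-0.01,-0.535],"delta_rot": [0.022,-0.005,0.015],"gripper": -1},{"travel": [-0.753,-0.01,-0.535],"delta_rot": [0.022,-0.005,0.015],"gripper": -1},{"travel": [-0.753,-0.01,-0.535],"delta_rot": [0.022,-0.005,0.015],"gripper": -1}])

```text
clock: 10.0
tool_pos: [0.499, -0.2697, 0.166]
eef_rot: [0.475, 0.745, -0.252, 0.395]
contact_force: [-0.0, 0.2, -1.9]
opening: 0.725
```

Request:
play_rows(commands=[{"travel": [0.03,0.2,-0.22],"delta_rot": [0.016,-0.011,0.01],"gripper": -1},{"travel": [0.07,0.41,-0.45],"delta_rot": [0.032,-0.022,0.02],"gripper": -1},{"travel": [0.104,0.617,-0.675],"delta_rot": [0.048,-0.033,0.029],"gripper": -1},{"travel": [0.104,0.617,-0.675],"delta_rot": [0.048,-0.033,0.029],"gripper": -1},{"travel": [0.104,0.617,-0.675],"delta_rot": [0.048,-0.033,0.029],"gripper": -1}])

```text
clock: 10.62
tool_pos: [0.5433, -0.1476, 0.2092]
eef_rot: [0.523, 0.68, -0.315, 0.407]
contact_force: [0.5, 0.3, -2.5]
opening: 0.726
```

```bash
python3 - <<'E'
from p import *
show(); T=lambda a,l=0,ro=0:toolR(a,l,True,ro)
B=[.59,-.015,.205]
c=plan(B,T(-85,72)); c=plan(B,T(-85,78,-60),cur=c)
E
```

```text
10.62 G [ 0.5391 -0.1313  0.2181] t [ 0.224 -0.854 -0.47 ] y [ 0.967  0.255 -0.004] q [-0.19  0.89 -0.28  2.1   1.42  1.32 -1.42] F [ 0.5  0.3 -2.5] open 0.726
travel [0.366, 0.506, -0.549] rot [0.0496, -0.0556, 0.0223] mm 125 deg 14.0
travel [-0.013, -0.0, -0.001] rot [0.0175, -0.0302, -0.333] mm 2 deg 60.3
```

Request:
play_rows(commands=[{"travel": [0.12,0.17,-0.18],"delta_rot": [0.016,-0.018,0.007],"gripper": -1},{"travel": [0.24,0.34,-0.37],"delta_rot": [0.033,-0.037,0.015],"gripper": -1},{"travel": [0.366,0.506,-0.549],"delta_rot": [0.0496,-0.0556,0.022],"gripper": -1},{"travel": [0.366,0.506,-0.549],"delta_rot": [0.0496,-0.0556,0.022],"gripper": -1},{"travel": [0.366,0.506,-0.549],"delta_rot": [0.0496,-0.0556,0.022],"gripper": -1}])

```text
clock: 11.25
tool_pos: [0.5915, -0.0346, 0.2005]
eef_rot: [0.546, 0.596, -0.398, 0.434]
contact_force: [-0.3, -0.7, -1.7]
opening: 0.724
```

Request:
play_rows(commands=[{"travel": [-0.01,0,0],"delta_rot": [0.0175,-0.03,-0.05],"gripper": -1},{"travel": [-0.01,0,0],"delta_rot": [0.0175,-0.03,-0.1],"gripper": -1},{"travel": [-0.01,0,0],"delta_rot": [0.0175,-0.03,-0.15],"gripper": -1},{"travel": [-0.01,0,0],"delta_rot": [0.0175,-0.03,-0.2],"gripper": -1},{"travel": [-0.01,0,0],"delta_rot": [0.0175,-0.03,-0.25],"gripper": -1},{"travel": [-0.01,0,0],"delta_rot": [0.0175,-0.03,-0.3],"gripper": -1},{"travel": [-0.01,0,0],"delta_rot": [0.0175,-0.03,-0.333],"gripper": -1},{"travel": [-0.01,0,0],"delta_rot": [0.0175,-0.03,-0.333],"gripper": -1}])

```text
clock: 12.25
tool_pos: [0.5918, -0.0355, 0.2038]
eef_rot: [0.17, 0.758, -0.601, 0.19]
contact_force: [-0.5, -0.4, 1.0]
opening: 0.725
```

```bash
python3 - <<'E'
from p import *
show(); T=lambda a,l=0,ro=0:toolR(a,l,True,ro)
B=[.59,-.015,.205]
c=plan(B,T(-85,80,-110)); c=plan(B,T(-85,80,-165),cur=c)
E
```

```text
12.25 G [ 0.5902 -0.0169  0.2077] t [ 0.083 -0.975 -0.206] y [ 0.486  0.221 -0.846] q [-0.37  1.13 -0.31  1.65  1.21  1.77 -0.29] F [-0.5 -0.4  1. ] open 0.725
travel [0.008, 0.014, -0.009] rot [0.0109, -0.0016, -0.2788] mm 3 deg 50.2
travel [0.0, 0.0, 0.0] rot [-0.0, -0.0, -0.3056] mm 0 deg 55.0
```

Request:
play_rows(commands=[{"travel": [0,0,0],"delta_rot": [0.011,0,-0.05],"gripper": -1},{"travel": [0,0,0],"delta_rot": [0.011,0,-0.1],"gripper": -1},{"travel": [0,0,0],"delta_rot": [0.011,0,-0.15],"gripper": -1},{"travel": [0,0,0],"delta_rot": [0.011,0,-0.2],"gripper": -1},{"travel": [0,0,0],"delta_rot": [0.011,0,-0.25],"gripper": -1},{"travel": [0,0,0],"delta_rot": [0.011,0,-0.28],"gripper": -1},{"travel": [0,0,0],"delta_rot": [0.011,0,-0.33],"gripper": -1},{"travel": [0,0,0],"delta_rot": [0.011,0,-0.38],"gripper": -1},{"travel": [0,0,0],"delta_rot": [0.011,0,-0.43],"gripper": -1},{"travel": [0,0,0],"delta_rot": [0.011,0,-0.48],"gripper": -1},{"travel": [0,0,0],"delta_rot": [0.011,0,-0.53],"gripper": -1},{"travel": [0,0,0],"delta_rot": [0.011,0,-0.58],"gripper": -1}])

```text
clock: 13.75
tool_pos: [0.5923, -0.0342, 0.2029]
eef_rot: [-0.494, 0.589, -0.528, -0.361]
contact_force: [0.3, -0.7, -1.8]
opening: 0.725
```

Request:
play_rows(commands=[{"travel": [0.05,0,0],"delta_rot": [0,0,0],"gripper": -1},{"travel": [-0.05,0,0],"delta_rot": [0,0,0],"gripper": -1},{"travel": [0.05,0,0],"delta_rot": [0,0,0],"gripper": -1},{"travel": [0,0,0],"delta_rot": [0,0,0],"gripper": -1}])

```text
clock: 14.25
tool_pos: [0.5928, -0.0327, 0.2038]
eef_rot: [-0.493, 0.59, -0.53, -0.359]
contact_force: [-0.0, 0.4, -1.1]
opening: 0.727
```

```bash
python3 - <<'E'
from p import *
show()
a=viewer.snapshot('top'); b=viewer.snapshot('side'); save(a,'top1.png'); save(b,'side1.png')
cv2.imwrite('pics/v4.png',np.hstack([cv2.resize(a['color'][120:320,220:420,::-1],(400,400),interpolation=cv2.INTER_CUBIC),cv2.resize(b['color'][150:310,270:430,::-1],(400,400),interpolation=cv2.INTER_CUBIC)]))
E
```

```text
14.25 G [ 0.5909 -0.0141  0.2072] t [ 0.098 -0.978 -0.182] y [-0.961 -0.046 -0.272] q [-0.28  1.17 -0.49  1.65  1.29  1.92  1.49] F [-0.   0.4 -1.1] open 0.727
```

View pics/v4.png

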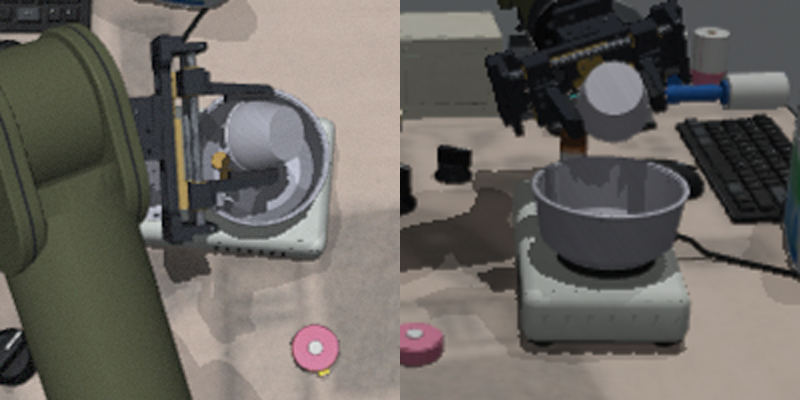

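```bash
python3 - <<'E'
from p import *
T=lambda a,l=0,ro=0:toolR(a,l,True,ro)
B=[.585,-.03,.22]
c=plan(B,T(-85,78,-80)); c=plan(B,T(-85,72),cur=c); c=plan([.54,-.13,.22],T(-75,62),cur=c); C=np.array([.493,-.255,.040]);c=plan(C+[0,0,.1],T(-60,55.1),cur=c);plan(C+[0,0,.005],T(-60,55.1),cur=c)
E
```

```text
travel [0.121, 0.018, 0.083] rot [-0.0099, -0.0012, 0.4679] mm 22 deg 84.2
travel [0.002, 0.013, -0.001] rot [-0.0233, 0.0277, 0.444] mm 2 deg 80.2
travel [-0.175, -0.338, 0.603] rot [-0.0512, 0.0554, -0.0217] mm 107 deg 14.1
travel [0.148, -0.491, 0.885] rot [-0.0711, 0.0381, -0.0435] mm 154 deg 16.5
travel [0.519, 0.0, 0.362] rot [0.0, 0.0, 0.0] mm 95 deg 0.0
```

Request:
play_rows(commands=[{"travel": [0.12,0.02,0.08],"delta_rot": [-0.01,0,0.06],"gripper": -1},{"travel": [0.12,0.02,0.08],"delta_rot": [-0.01,0,0.12],"gripper": -1},{"travel": [0.12,0.02,0.08],"delta_rot": [-0.01,0,0.18],"gripper": -1},{"travel": [0.12,0.02,0.08],"delta_rot": [-0.01,0,0.24],"gripper": -1},{"travel": [0.12,0.02,0.08],"delta_rot": [-0.01,0,0.3],"gripper": -1},{"travel": [0.12,0.02,0.08],"delta_rot": [-0.01,0,0.36],"gripper": -1},{"travel": [0.12,0.02,0.08],"delta_rot": [-0.01,0,0.42],"gripper": -1},{"travel": [0.12,0.02,0.08],"delta_rot": [-0.01,0,0.468],"gripper": -1}])

```text
clock: 15.35
tool_pos: [0.5863, -0.0479, 0.2163]
eef_rot: [0.037, 0.776, -0.625, 0.083]
contact_force: [-0.3, 0.2, -0.5]
opening: 0.726
```

Request:
play_rows(commands=[{"travel": [0,0.01,0],"delta_rot": [-0.02,0.028,0.06],"gripper": -1},{"travel": [0,0.01,0],"delta_rot": [-0.02,0.028,0.12],"gripper": -1},{"travel": [0,0.01,0],"delta_rot": [-0.023,0.028,0.18],"gripper": -1},{"travel": [0,0.01,0],"delta_rot": [-0.023,0.028,0.24],"gripper": -1},{"travel": [0,0.01,0],"delta_rot": [-0.023,0.028,0.3],"gripper": -1},{"travel": [0,0.01,0],"delta_rot": [-0.023,0.028,0.36],"gripper": -1},{"travel": [0,0.01,0],"delta_rot": [-0.023,0.028,0.42],"gripper": -1},{"travel": [0,0.01,0],"delta_rot": [-0.023,0.028,0.444],"gripper": -1},{"travel": [0,0.01,0],"delta_rot": [-0.023,0.028,0.444],"gripper": -1}])

```text
clock: 16.48
tool_pos: [0.5864, -0.0475, 0.215]
eef_rot: [0.547, 0.596, -0.399, 0.433]
contact_force: [0.3, 0.6, -0.7]
opening: 0.724
```

```bash
python3 - <<'E'
from p import *
T=lambda a,l=0,ro=0:toolR(a,l,True,ro)
show()
C=np.array([.493,-.255,.040]);c=plan([.54,-.13,.22],T(-75,62)); c=plan(C+[0,0,.1],T(-60,55.1),cur=c);plan(C+[0,0,.003],T(-60,55.1),cur=c)
E
```

```text
16.48 G [ 0.5849 -0.0295  0.2208] t [ 0.079 -0.948 -0.307] y [ 0.996  0.084 -0.002] q [-0.39  1.04 -0.23  1.71  1.15  1.6  -1.28] F [ 0.3  0.6 -0.7] open 0.724
travel [-0.169, -0.335, 0.61] rot [-0.0525, 0.056, -0.0215] mm 107 deg 14.3
travel [0.148, -0.491, 0.885] rot [-0.0711, 0.0381, -0.0435] mm 154 deg 16.5
travel [0.53, 0.0, 0.37] rot [0.0, 0.0, 0.0] mm 97 deg 0.0
```

Request:
play_rows(commands=[{"travel": [-0.06,-0.11,0.2],"delta_rot": [-0.017,0.019,-0.007],"gripper": -1},{"travel": [-0.11,-0.22,0.41],"delta_rot": [-0.035,0.037,-0.014],"gripper": -1},{"travel": [-0.17,-0.335,0.61],"delta_rot": [-0.0525,0.056,-0.0215],"gripper": -1},{"travel": [-0.17,-0.335,0.61],"delta_rot": [-0.0525,0.056,-0.0215],"gripper": -1}])

```text
clock: 16.98
tool_pos: [0.5414, -0.151, 0.2131]
eef_rot: [0.522, 0.679, -0.317, 0.408]
contact_force: [0.4, 0.4, -1.6]
opening: 0.725
```

Request:
play_rows(commands=[{"travel": [0.04,-0.12,0.22],"delta_rot": [-0.018,0.01,-0.011],"gripper": -1},{"travel": [0.07,-0.25,0.44],"delta_rot": [-0.036,0.02,-0.022],"gripper": -1},{"travel": [0.11,-0.37,0.66],"delta_rot": [-0.053,0.03,-0.033],"gripper": -1},{"travel": [0.148,-0.49,0.885],"delta_rot": [-0.071,0.038,-0.0435],"gripper": -1},{"travel": [0.148,-0.49,0.885],"delta_rot": [-0.071,0.038,-0.0435],"gripper": -1},{"travel": [0.148,-0.49,0.885],"delta_rot": [-0.071,0.038,-0.0435],"gripper": -1}])

```text
clock: 17.73
tool_pos: [0.5024, -0.2677, 0.1289]
eef_rot: [0.444, 0.767, -0.231, 0.401]
contact_force: [0.3, 0.8, -1.2]
opening: 0.723
```

```bash
python3 - <<'E'
from p import *
T=lambda a,l=0,ro=0:toolR(a,l,True,ro)
show()
C=np.array([.493,-.255,.040]);plan(C+[0,0,.002],T(-60,55.1))
a=viewer.snapshot('top'); b=viewer.snapshot('side'); save(a,'top2.png'); save(b,'side2.png')
cv2.imwrite('pics/v5.png',np.hstack([cv2.resize(a['color'][120:320,300:500,::-1],(400,400),interpolation=cv2.INTER_CUBIC),cv2.resize(b['color'][200:360,270:430,::-1],(400,400),interpolation=cv2.INTER_CUBIC)]))
E
```

```text
17.73 G [ 0.4946 -0.2543  0.1398] t [ 0.412 -0.71  -0.571] y [0.866 0.5   0.002] q [ 0.11  1.02 -0.22  2.45  2.14  1.29 -1.76] F [ 0.3  0.8 -1.2] open 0.723
travel [0.536, -0.013, 0.372] rot [0.0004, 0.0003, -0.0005] mm 98 deg 0.1
```

View pics/v5.png

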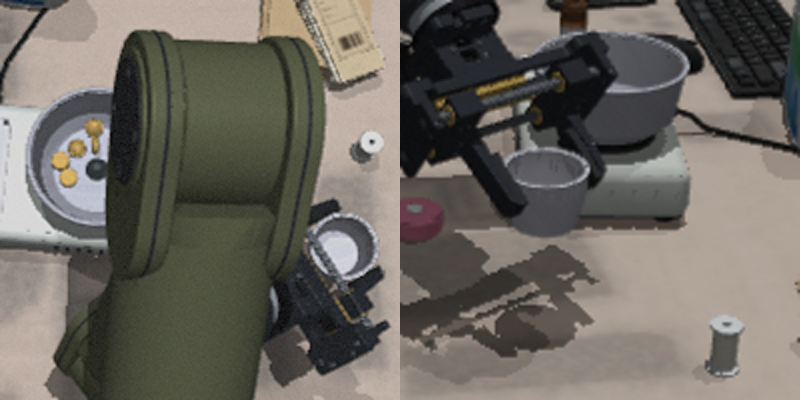

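Request:
play_rows(commands=[{"travel": [0.25,-0.01,0.17],"delta_rot": [0,0,0],"gripper": -1},{"travel": [0.44,-0.013,0.31],"delta_rot": [0,0,0],"gripper": -1},{"travel": [0.5,-0.013,0.35],"delta_rot": [0,0,0],"gripper": -1},{"travel": [0.525,-0.013,0.365],"delta_rot": [0,0,0],"gripper": -1},{"travel": [0.54,-0.013,0.376],"delta_rot": [0,0,0],"gripper": -1},{"travel": [0.54,-0.013,0.376],"delta_rot": [0,0,0],"gripper": -1}])

```text
clock: 18.58
tool_pos: [0.4997, -0.2696, 0.0315]
eef_rot: [0.444, 0.767, -0.231, 0.401]
contact_force: [-0.1, -0.0, -1.2]
opening: 0.723
```

```bash
python3 - <<'E'
from p import *
show()
E
```

```text
18.57 G [ 0.4919 -0.2561  0.0424] t [ 0.411 -0.711 -0.571] y [0.866 0.499 0.002] q [ 0.12  1.26 -0.22  2.39  2.21  1.42 -1.89] F [-0.1 -0.  -1.2] open 0.723
```

Request:
play_rows(commands=[{"travel": [0.008,0,0.006],"delta_rot": [0,0,0],"gripper": -1},{"travel": [0.015,0,0.01],"delta_rot": [0,0,0],"gripper": -1},{"travel": [0.015,0,0.01],"delta_rot": [0,0,0],"gripper": -1}])

```text
clock: 18.95
tool_pos: [0.4996, -0.2699, 0.0288]
eef_rot: [0.444, 0.767, -0.232, 0.402]
contact_force: [-0.7, 2.4, 5.1]
opening: 0.725
```

Request:
play_rows(commands=[{"travel": [0,0,0],"delta_rot": [0,0,0],"gripper": 0.6},{"travel": [0,0,0],"delta_rot": [0,0,0],"gripper": 1},{"travel": [0,0,0],"delta_rot": [0,0,0],"gripper": 1},{"travel": [0,0,-0.2],"delta_rot": [0,0,0],"gripper": 1},{"travel": [0,0,-0.45],"delta_rot": [0,0,0],"gripper": 1},{"travel": [0,0,-0.75],"delta_rot": [0,0,0],"gripper": 1},{"travel": [-0.4,0,-0.9],"delta_rot": [0,0,0],"gripper": 1},{"travel": [-0.8,0,-0.9],"delta_rot": [0,0,0],"gripper": 1},{"travel": [-0.8,0,-0.9],"delta_rot": [0,0,0],"gripper": 1}])

```text
clock: 20.08
tool_pos: [0.478, -0.2362, 0.208]
eef_rot: [0.446, 0.764, -0.232, 0.404]
contact_force: [-1.0, 0.8, -0.5]
opening: 1.0
```

```bash
python3 - <<'E'
from p import *
show(); st=r.get_state(); print(np.round(st['q'],3).tolist())
c=plan([.45,0.0,.25],toolR(-45,0,True)); plan([.45,0,.25],toolR(-90,0,True)); plan([.45,0,.25],toolR(0,0,True))
# shaft analysis from stored mean picture
import pickle; s=pickle.load(open('M.pkl','rb'))['top']
u,v=proj(s,(.584,.12,.0865)); print('proj',u,v)
g=s['color'].mean(2); u0,v0=int(u),int(v)
print(u0-8,v0-8); print(g[v0-8:v0+9,u0-8:u0+9].astype(int))
E
```

```text
20.07 G [ 0.4702 -0.2226  0.2188] t [ 0.411 -0.715 -0.566] y [0.869 0.494 0.006] q [ 0.32  0.91 -0.77  2.5   1.82  1.56 -1.52] F [-1.   0.8 -0.5] open 1.0
[0.321, 0.908, -0.774, 2.505, 1.82, 1.558, -1.516]
travel [0.704, 0.617, -1.288] rot [-0.0396, 0.3067, -0.0795] mm 239 deg 57.5
travel [0.704, 0.617, -1.288] rot [0.0814, 0.3007, 0.1505] mm 239 deg 62.3
travel [0.704, 0.617, -1.288] rot [-0.1604, 0.2794, -0.3087] mm 239 deg 80.3
proj 281.45972443022043 206.15023911176888
273 198
[[181 179 178 177 179 180 179 178 179 180 179 179 183 181 180 181 180]
 [179 176 178 177 179 179 179 177 177 180 178 180 181 179 179 180 180]
 [179 177 177 178 181 180 179 177 178 181 181 179 183 180 180 180 180]
 [178 179 177 179 180 182 181 179 182 183 183 181 183 179 180 181 180]
 [177 178 179 179 183 180 172 163 161 161 165 178 183 181 181 181 180]
 [176 178 178 181 178 157 123  98  70  74 105 149 174 183 182 180 179]
 [177 179 179 180 160 108 104 118 121 130 114  71 124 177 183 181 180]
 [177 178 180 172 137 131 156 163 169 161 122  74  83 139 177 183 180]
 [178 179 177 145  83 132 166 163 164 152 103  61  63  95 156 183 180]
 [178 180 174 134  58  97 137 144 139 114  72  47  52  73 141 185 181]
 [178 180 183 158  57  64  87  97  89  63  47  53  55  77 141 184 182]
 [178 180 182 157  67  61  40  43  42  48  52  55  52  99 163 185 181]
 [179 181 182 167 105  48  42  51  53  52  56  59  52 128 187 182 182]
 [180 179 182 187 163  74  47  56  56  56  52  58  90 147 184 181 180]
 [179 180 180 183 177 142 104  75  55  66  71  92 133 170 184 181 181]
 [180 179 181 183 183 185 173 142 116 115 121 145 158 166 183 182 180]
 [179 180 180 182 182 180 180 185 181 166 167 166 162 169 182 183 180]]
```

```bash
export OMP_NUM_THREADS=1 OPENBLAS_NUM_THREADS=1; cat > shaft.py <<'E'
from h import *
import pickle
from scipy.optimize import minimize
s=pickle.load(open('M.pkl','rb'))['top']; g=s['color'].mean(2)
U0,V0,N,SS=271,196,21,6
img=g[V0:V0+N,U0:U0+N]
A=rot(s['attitude']).T; o=np.array(s['origin'])
def shape(inset,chflat):
    r=.007-inset; f=.0025-(inset if chflat else 0)
    a0=np.arccos(f/r); a=np.linspace(a0,2*np.pi-a0,120); P=np.c_[r*np.cos(a),r*np.sin(a)]
    y=np.linspace(-r*np.sin(a0),r*np.sin(a0),40); Pf=np.c_[np.full(40,f),y]
    return P,np.c_[np.cos(a),np.sin(a)],Pf
def model(chflat):
    pts=[]
    def add(xy,z,n,c): pts.append(np.c_[xy,np.full(len(xy),z),n,np.full(len(xy),c)])
    for d in np.linspace(0,.027-.0018,70):  # sides
        P,n,Pf=shape(0,chflat); add(P,-.027+d,n,1); add(Pf,-.027+d,np.tile([1,0],(40,1)),2)
    for d in np.linspace(0,.0018,14):
        P,n,Pf=shape(d,chflat); add(P,-.0018+d,n,3); add(Pf,-.0018+d,np.tile([1,0],(40,1)),4 if chflat else 2)
    b=.0018; gx,gy=np.mgrid[-.0055:.0055:.00012,-.0055:.0055:.00012]; m=(np.hypot(gx,gy)<.007-b)&(gx<(.0025-(b if chflat else 0)))
    add(np.c_[gx[m],gy[m]],0,np.zeros((m.sum(),2)),0); return np.vstack(pts)
MD={k:model(k) for k in(True,False)}
def basis(x,y,th,ch,blur):
    c,si=np.cos(th),np.sin(th); D=MD[ch]; Q=np.array([[c,-si],[si,c]])
    w=np.c_[D[:,:2]@Q.T+[x,y],D[:,2]+.0865]; n=D[:,3:5]@Q.T
    cam=(w-o)@A.T; dep=-cam[:,2]; u=s['cx']+s['fx']*cam[:,0]/dep; v=s['cy']-s['fy']*cam[:,1]/dep
    iu=((u-U0+.5)*SS).astype(int); iv=((v-V0+.5)*SS).astype(int); ok=(iu>=0)&(iv>=0)&(iu<N*SS)&(iv<N*SS)
    order=np.argsort(-dep); order=order[ok[order]]
    L=np.full((N*SS,N*SS),-1); L[iv[order],iu[order]]=order
    k=L>=0; cls=np.where(k,D[L,5],9); nx=np.where(k,n[L,0],0); ny=np.where(k,n[L,1],0)
    B=[cls==9,cls==0,cls==2]+([cls==4] if ch else [])
    for q in(1,3): B+=[cls==q,(cls==q)*nx,(cls==q)*ny]
    B=[cv2.GaussianBlur(b.astype(np.float32),(0,0),blur*SS).reshape(N,SS,N,SS).mean((1,3)).ravel() for b in B]
    return np.stack(B,1)
def cost(p,th,ch):
    B=basis(.5837+p[0]*1e-3,.1205+p[1]*1e-3,th,ch,.45); y=img.ravel(); 
    k=np.linalg.solve(B.T@B+1e-3*np.eye(B.shape[1]),B.T@y); return ((B@k-y)**2).mean(),k
if __name__=='__main__':
    import time; t=time.time()
    for ch in(True,False):
        out=[]
        for d in range(0,360,20):
            m=min((minimize(lambda p:cost(p,np.radians(d),ch)[0],x0,method='Nelder-Mead',options=dict(maxfev=30,initial_simplex=np.array(x0)+[[0,0],[1.5,0],[0,1.5]])) for x0 in([0,0],)),key=lambda m:m.fun); out.append((round(m.fun,1),d,np.round(m.x,2).tolist()))
        print(ch,sorted(out)[:7],time.time()-t)
E
timeout 150 python3 shaft.py
```

```text
True [(np.float64(468.1), 20, [-0.56, 1.27]), (np.float64(474.6), 0, [-0.41, 1.64]), (np.float64(485.9), 200, [-2.8, -0.02]), (np.float64(490.6), 60, [0.54, 1.15]), (np.float64(494.6), 40, [-0.12, 0.79]), (np.float64(503.0), 220, [-1.48, 0.07]), (np.float64(504.9), 180, [-2.44, 0.28])] 4.090611934661865
False [(np.float64(479.3), 40, [0.37, 1.32]), (np.float64(480.8), 0, [-0.16, 1.64]), (np.float64(482.2), 20, [-0.19, 1.31]), (np.float64(486.8), 60, [0.53, 1.6]), (np.float64(509.4), 180, [-2.34, 1.31]), (np.float64(511.5), 340, [-0.02, 1.75]), (np.float64(513.2), 200, [-2.25, -0.68])] 8.063463687896729
```

```bash
export OMP_NUM_THREADS=1 OPENBLAS_NUM_THREADS=1; sed -i 's/U0,V0,N,SS=271,196,21,6/U0,V0,N,SS=271,196,21,5/; s/2\*np.pi-a0,120)/2*np.pi-a0,260)/; s/r\*np.sin(a0),40)/r*np.sin(a0),80)/; s/np.full(40,f)/np.full(80,f)/; s/(40,1)/(80,1)/g; s/-.0018,70)/-.0018,150)/; s/.0018,14)/.0018,24)/; s/range(0,360,20)/range(0,360,15)/' shaft.py
timeout 200 python3 shaft.py; python3 - <<'E'
from shaft import *
c,k=cost([-.5,1.3],np.radians(20),True); B=basis(.5832,.1218,np.radians(20),True,.45); print(k.round()); print((B@k).reshape(N,N)[3:19,3:18].astype(int))
E
```

```text
True [(np.float64(467.3), 15, [-0.72, 1.05]), (np.float64(469.0), 195, [-2.81, 0.97]), (np.float64(470.4), 30, [-0.16, 1.26]), (np.float64(474.3), 0, [-0.67, 1.48]), (np.float64(488.7), 45, [0.34, 1.24]), (np.float64(491.3), 210, [-2.26, -0.24]), (np.float64(495.2), 345, [-0.53, 1.88])] 10.298929691314697
False [(np.float64(468.5), 45, [0.42, 1.37]), (np.float64(471.0), 15, [-0.04, 1.41]), (np.float64(472.6), 0, [-0.47, 1.47]), (np.float64(475.3), 30, [-0.0, 1.46]), (np.float64(486.2), 60, [0.57, 1.22]), (np.float64(501.3), 180, [-2.0, 0.99]), (np.float64(503.8), 345, [-0.25, 1.88])] 20.33902597427368
[ 172.  124.    0.  172. -123. -180.  -70.  -20.  -52.  -45.]
[[172 172 172 172 172 172 172 172 172 172 172 172 172 172 172]
 [172 172 172 172 172 172 172 172 172 172 172 172 172 172 172]
 [172 172 172 172 172 172 172 172 172 172 172 172 172 172 172]
 [172 172 172 172 172 172 172 172 172 172 172 172 172 172 172]
 [172 172 172 172 172 172 172 172 172 171 172 172 172 172 172]
 [172 172 172 172 172 172 172 172 171 164 167 171 172 172 172]
 [172 172 172 172 172 171 171 170 159 105 124 169 172 172 172]
 [172 172 171 168 165 166 158 147 130  68  67 156 171 172 172]
 [172 172 171 134  93 130 129 125 119  72  31 120 170 172 172]
 [172 172 171 129  28  76 115 117  99  57  15  68 163 172 172]
 [172 172 171 156  54  18  59  69  59  48  21  39 153 171 172]
 [172 172 172 169 113  17  28  48  59  58  38  60 157 171 172]
 [172 172 172 171 153  54  26  53  66  65  59 109 167 172 172]
 [172 172 172 172 169 128  62  57  69  80 110 157 171 172 172]
 [172 172 172 172 171 168 151 130 126 142 162 171 172 172 172]
 [172 172 172 172 172 172 171 170 170 171 171 172 172 172 172]]
```

```bash
export OMP_NUM_THREADS=1 OPENBLAS_NUM_THREADS=1; python3 - <<'E'
t=open('shaft.py').read()
t=t.replace("def model(chflat):\n    pts=[]","def model(chflat,RB=.0095):\n    pts=[]")
t=t.replace("    b=.0018; gx","    gx,gy=np.mgrid[-.012:.012:.0002,-.012:.012:.0002]; m=np.hypot(gx,gy)<RB; add(np.c_[gx[m],gy[m]],-.027,np.zeros((m.sum(),2)),5)\n    b=.0018; gx")
t=t.replace("cls==2]+","cls==2,cls==5]+")
i=t.index("if __name__")
t=t[:i]+'''if __name__=='__main__':
    import time; t=time.time()
    def fit(d,ch,nf=35):
        x0=np.array([1.,1.]); m=minimize(lambda p:cost(p,np.radians(d),ch)[0],x0,method='Nelder-Mead',options=dict(maxfev=nf,initial_simplex=x0+[[0,0],[2,0],[0,2]])); return round(m.fun,1),d,np.round(m.x,2).tolist()
    best=[]
    for RB in(.008,.009,.010,.011):
        MD[True]=model(True,RB); best.append((min(fit(d,True,25) for d in range(0,360,45)),RB)); print(best[-1])
    RB=min(best)[1]
    for ch in(True,False):
        MD[ch]=model(ch,RB); print(RB,ch,sorted(fit(d,ch) for d in range(0,360,15))[:8],time.time()-t)
'''
open('shaft.py','w').write(t)
E
timeout 250 python3 shaft.py
```

```text
((np.float64(281.1), 225, [0.67, 1.51]), 0.008)
((np.float64(196.1), 225, [1.19, 1.53]), 0.009)
((np.float64(127.8), 225, [2.2, 1.91]), 0.01)
((np.float64(60.8), 0, [3.45, 2.31]), 0.011)
0.011 True [(np.float64(56.7), 15, [3.5, 2.32]), (np.float64(60.8), 0, [3.45, 2.31]), (np.float64(61.8), 30, [3.45, 2.51]), (np.float64(69.9), 345, [3.22, 2.14]), (np.float64(71.1), 45, [3.21, 2.35]), (np.float64(82.7), 330, [3.46, 2.32]), (np.float64(82.8), 60, [3.37, 2.36]), (np.float64(87.7), 210, [2.9, 2.21])] 26.171712636947632
0.011 False [(np.float64(58.3), 15, [3.44, 2.22]), (np.float64(62.1), 30, [3.21, 2.33]), (np.float64(63.0), 0, [3.53, 2.45]), (np.float64(69.2), 345, [3.51, 2.36]), (np.float64(75.6), 45, [3.22, 2.2]), (np.float64(82.8), 330, [3.42, 2.35]), (np.float64(90.3), 60, [3.3, 2.38]), (np.float64(98.2), 315, [3.31, 2.41])] 37.60019063949585
```

```bash
export OMP_NUM_THREADS=1 OPENBLAS_NUM_THREADS=1; sed -i 's/-.012:.012:.0002,-.012:.012:.0002/-.016:.016:.0002,-.016:.016:.0002/; s/(.008,.009,.010,.011)/(.011,.0115,.012,.0125,.0135)/; s/range(0,360,45)/(0,15,30,195)/; s/range(0,360,15)/list(range(-20,51,5))+[180,195,210]/' shaft.py
timeout 250 python3 shaft.py
python3 - <<'E'
import pickle,cv2,numpy as np
from h import *
s=pickle.load(open('M.pkl','rb'))['top']; C=cloud(s)
# polisher yaw from its top-plate points
m=(abs(C[...,2]-.0585)<.004)&(C[...,0]>.45)&(C[...,0]<.72)&(C[...,1]>-.16)&(C[...,1]<.22)
print(cv2.minAreaRect(C[m][:,:2].astype(np.float32)))
E
```

```text
((np.float64(56.7), 15, [3.5, 2.32]), 0.011)
((np.float64(64.1), 15, [3.46, 2.56]), 0.0115)
((np.float64(94.3), 15, [3.34, 2.19]), 0.012)
((np.float64(145.7), 15, [3.26, 2.35]), 0.0125)
((np.float64(246.8), 30, [2.32, 2.04]), 0.0135)
0.011 True [(np.float64(54.4), 20, [3.47, 2.4]), (np.float64(56.7), 15, [3.5, 2.32]), (np.float64(57.0), 5, [3.43, 2.39]), (np.float64(57.3), 10, [3.43, 2.4]), (np.float64(60.8), 0, [3.45, 2.31]), (np.float64(61.5), 25, [3.58, 2.36]), (np.float64(61.8), 30, [3.45, 2.51]), (np.float64(63.3), -5, [3.4, 2.41])] 18.50424885749817
0.011 False [(np.float64(55.7), 10, [3.24, 2.4]), (np.float64(57.1), 20, [3.22, 2.39]), (np.float64(58.3), 15, [3.44, 2.22]), (np.float64(59.1), 5, [3.37, 2.39]), (np.float64(59.6), 25, [3.39, 2.32]), (np.float64(62.1), 30, [3.21, 2.33]), (np.float64(63.0), 0, [3.53, 2.45]), (np.float64(65.8), 35, [3.43, 2.37])] 28.16723370552063
((0.5900321006774902, 0.0394027978181839), (0.2687283158302307, 0.1424892395734787), 84.24153137207031)
```

```bash
export OMP_NUM_THREADS=1 OPENBLAS_NUM_THREADS=1; timeout 100 python3 - <<'E'
from kin import *
T=lambda a,l=0,ro=0:toolR(a,l,True,ro)
q=np.array(r.get_state()['q'])
W=[([.46,-.12,.26],T(-45,25)),([.45,0,.25],T(-22,0)),([.46,.15,.2],T(-22,0)),([.479,.3225,.12],T(-22,0)),([.479,.3225,.04],T(-22,0)),([.5,.25,.2],T(0,0)),([.5871,.1229,.14],T(15,0))]
c=None
for G,M in W:
    q,e,a=go(q,G,M,12); print(np.round(q,2),round(e,1),round(a,1)); c=plan(G,M,cur=c)
E
```

```text
[ 0.6   0.69 -1.07  2.27  1.45  0.98 -0.7 ] 0.0 0.0
travel [0.196, 0.294, -0.691] rot [-0.0543, 0.1687, -0.0672] mm 116 deg 34.1
[ 0.59  0.85 -1.28  2.01  0.96  1.08  0.04] 0.0 0.0
travel [0.637, 0.519, -0.21] rot [-0.0279, 0.137, -0.1257] mm 127 deg 33.8
[ 0.23  0.93 -1.16  1.95  1.04  1.03 -0.24] 0.0 0.0
travel [0.313, 0.952, 0.333] rot [0.0, 0.0, 0.0] mm 158 deg 0.0
[-0.12  1.1  -1.05  1.71  1.11  1.04 -0.39] 0.0 0.0
travel [0.313, 1.114, 0.533] rot [0.0, 0.0, 0.0] mm 191 deg 0.0
[-0.14  1.21 -0.97  1.73  1.24  0.95 -0.47] 0.0 0.0
travel [0.0, 0.0, 0.533] rot [0.0, 0.0, 0.0] mm 80 deg 0.0
[ 0.06  1.02 -1.2   1.72  1.04  1.17  0.13] 0.0 0.0
travel [-0.311, -0.396, -1.067] rot [0.0, 0.0, -0.1222] mm 177 deg 22.0
[ 0.28  1.16 -1.2   1.64  1.16  1.21  0.62] 0.0 0.0
travel [-0.581, -0.847, 0.4] rot [0.0, 0.0, -0.0833] mm 165 deg 15.0
```

Request:
play_rows(commands=[{"travel": [0.1,0.15,-0.35],"delta_rot": [-0.027,0.084,-0.034],"gripper": 0.2},{"travel": [0.196,0.294,-0.69],"delta_rot": [-0.054,0.169,-0.067],"gripper": 0.2},{"travel": [0.196,0.294,-0.69],"delta_rot": [-0.054,0.169,-0.067],"gripper": 0.2},{"travel": [0.196,0.294,-0.69],"delta_rot": [-0.054,0.169,-0.067],"gripper": 0.2},{"travel": [0.196,0.294,-0.69],"delta_rot": [-0.054,0.169,-0.067],"gripper": 0.2}])

```text
clock: 20.7
tool_pos: [0.4651, -0.124, 0.2378]
eef_rot: [0.374, 0.903, -0.083, 0.195]
contact_force: [-0.7, 0.1, 0.2]
opening: 0.602
```

Request:
play_rows(commands=[{"travel": [0.637,0.519,-0.21],"delta_rot": [-0.028,0.137,-0.126],"gripper": 0.2},{"travel": [0.637,0.519,-0.21],"delta_rot": [-0.028,0.137,-0.126],"gripper": 0.2},{"travel": [0.637,0.519,-0.21],"delta_rot": [-0.028,0.137,-0.126],"gripper": 0.2},{"travel": [0.637,0.519,-0.21],"delta_rot": [-0.028,0.137,-0.126],"gripper": 0.2},{"travel": [0.637,0.519,-0.21],"delta_rot": [-0.028,0.137,-0.126],"gripper": 0.2}])

```text
clock: 21.32
tool_pos: [0.4485, 0.0032, 0.2257]
eef_rot: [0.188, 0.982, 0.0, -0.006]
contact_force: [-0.0, -0.3, -0.6]
opening: 0.6
```

```bash
python3 - <<'E'
from p import *
show(); T=lambda a:toolR(a,0,True)
c=plan([.46,.13,.2],T(-22)); c=plan([.475,.26,.15],T(-22),cur=c); c=plan([.479,.3225,.08],T(-22),cur=c)
E
```

```text
21.32 G [0.4487 0.0031 0.2447] t [-0.012  0.003 -1.   ] y [ 0.37   0.929 -0.001] q [ 0.6   0.75 -1.22  2.05  0.86  1.    0.12] F [-0.  -0.3 -0.6] open 0.6
travel [0.238, 0.814, 0.3] rot [-0.0005, -0.004, 0.0015] mm 135 deg 0.8
travel [0.232, 0.841, 0.333] rot [0.0, 0.0, 0.0] mm 140 deg 0.0
travel [0.131, 0.396, 0.467] rot [0.0, 0.0, 0.0] mm 94 deg 0.0
```

Request:
play_rows(commands=[{"travel": [0.24,0.81,0.3],"delta_rot": [0,-0.004,0.002],"gripper": 0},{"travel": [0.24,0.81,0.3],"delta_rot": [0,-0.004,0.002],"gripper": 0},{"travel": [0.24,0.81,0.3],"delta_rot": [0,-0.004,0.002],"gripper": 0},{"travel": [0.24,0.81,0.3],"delta_rot": [0,-0.004,0.002],"gripper": 0}])

```text
clock: 21.82
tool_pos: [0.4592, 0.1296, 0.1821]
eef_rot: [0.19, 0.982, -0.001, 0.001]
contact_force: [-0.2, -0.1, 0.1]
opening: 0.505
```

Request:
play_rows(commands=[{"travel": [0.23,0.84,0.33],"delta_rot": [0,0,0],"gripper": 0},{"travel": [0.23,0.84,0.33],"delta_rot": [0,0,0],"gripper": 0},{"travel": [0.23,0.84,0.33],"delta_rot": [0,0,0],"gripper": 0},{"travel": [0.36,1.0,0.5],"delta_rot": [0,0,0],"gripper": 0},{"travel": [0.36,1.0,0.5],"delta_rot": [0,0,0],"gripper": 0}])

```text
clock: 22.45
tool_pos: [0.4659, 0.2874, 0.1067]
eef_rot: [0.191, 0.982, -0.001, 0.001]
contact_force: [0.4, 0.7, -1.5]
opening: 0.502
```

```bash
python3 - <<'E'
from p import *
show(); T=lambda a:toolR(a,0,True)
c=plan([.479,.3225,.08],T(-22)); c=plan([.479,.3225,.0405],T(-22),cur=c)
E
```

```text
22.45 G [0.4658 0.2875 0.1257] t [ 0.001 -0.003 -1.   ] y [ 0.375  0.927 -0.002] q [-0.1   0.98 -0.99  1.89  1.06  0.92 -0.45] F [ 0.4  0.7 -1.5] open 0.502
travel [0.007, 0.25, 0.304] rot [-0.0008, 0.0008, 0.0] mm 59 deg 0.2
travel [0.0, 0.0, 0.263] rot [0.0, 0.0, 0.0] mm 39 deg 0.0
```

Request:
play_rows(commands=[{"travel": [0.007,0.25,0.1],"delta_rot": [0,0,0],"gripper": 0},{"travel": [0.007,0.25,0.3],"delta_rot": [0,0,0],"gripper": 0},{"travel": [0.007,0.25,0.45],"delta_rot": [0,0,0],"gripper": 0},{"travel": [0.007,0.25,0.567],"delta_rot": [0,0,0],"gripper": 0},{"travel": [0.007,0.25,0.567],"delta_rot": [0,0,0],"gripper": 0},{"travel": [0.007,0.25,0.567],"delta_rot": [0,0,0],"gripper": -1},{"travel": [0.007,0.25,0.567],"delta_rot": [0,0,0],"gripper": -1},{"travel": [0.007,0.25,0.567],"delta_rot": [0,0,0],"gripper": -1},{"travel": [0.007,0.25,0.567],"delta_rot": [0,0,0],"gripper": -1}], force=50)

```text
clock: 23.58
tool_pos: [0.4805, 0.3237, 0.023]
eef_rot: [0.191, 0.982, 0.0, 0.002]
contact_force: [-0.2, 0.3, 3.0]
opening: 0.141
```

```bash
python3 - <<'E'
from p import *
show(); T=lambda a:toolR(a,0,True)
c=plan([.50,.28,.17],T(-10)); c=plan([.5871,.1229,.1475],T(15),cur=c)
E
```

```text
23.57 G [0.4805 0.3237 0.042 ] t [ 0.004 -0.001 -1.   ] y [0.375 0.927 0.001] q [-0.19  1.12 -0.9   1.81  1.19  0.87 -0.52] F [-0.2  0.3  3. ] open 0.141
travel [-0.233, -0.221, -0.853] rot [0.0002, 0.0012, -0.067] mm 137 deg 12.1
travel [-0.754, -0.931, 0.15] rot [0.0, 0.0, -0.1389] mm 181 deg 25.0
```

Request:
play_rows(commands=[{"travel": [0,0,-0.3],"delta_rot": [0,0,0],"gripper": -1},{"travel": [-0.1,-0.1,-0.6],"delta_rot": [0,0,-0.03],"gripper": -1},{"travel": [-0.233,-0.22,-0.85],"delta_rot": [0,0.001,-0.067],"gripper": -1},{"travel": [-0.233,-0.22,-0.85],"delta_rot": [0,0.001,-0.067],"gripper": -1},{"travel": [-0.233,-0.22,-0.85],"delta_rot": [0,0.001,-0.067],"gripper": -1}])

```text
clock: 24.2
tool_pos: [0.4993, 0.2798, 0.1493]
eef_rot: [0.088, 0.996, -0.0, -0.0]
contact_force: [1.0, 0.1, -0.5]
opening: 0.138
```

Request:
play_rows(commands=[{"travel": [-0.25,-0.31,0.05],"delta_rot": [0,0,-0.046],"gripper": -1},{"travel": [-0.5,-0.62,0.1],"delta_rot": [0,0,-0.093],"gripper": -1},{"travel": [-0.75,-0.93,0.15],"delta_rot": [0,0,-0.139],"gripper": -1},{"travel": [-0.75,-0.93,0.15],"delta_rot": [0,0,-0.139],"gripper": -1},{"travel": [-0.75,-0.93,0.15],"delta_rot": [0,0,-0.139],"gripper": -1},{"travel": [-0.75,-0.93,0.15],"delta_rot": [0,0,-0.139],"gripper": -1}])

```text
clock: 24.95
tool_pos: [0.5854, 0.1254, 0.1276]
eef_rot: [-0.132, 0.991, 0.0, -0.0]
contact_force: [-0.2, 0.6, -0.4]
opening: 0.139
```

```bash
python3 - <<'E'
from p import *
show(); T=lambda a:toolR(a,0,True)
c=plan([.588,.1231,.125+.019],T(15)); c=plan([.588,.1231,.112+.019],T(15),cur=c)
a=viewer.snapshot('top'); b=viewer.snapshot('side'); save(a,'top3.png')
x=a['color'][140:290,200:400,::-1]; y=b['color'][180:330,270:420,::-1]
cv2.imwrite('pics/v6.png',np.hstack([cv2.resize(x,(460,345),interpolation=cv2.INTER_CUBIC),cv2.resize(y,(340,345),interpolation=cv2.INTER_CUBIC)]))
E
```

```text
24.95 G [0.5854 0.1254 0.1466] t [-0.     0.001 -1.   ] y [-0.263  0.965  0.001] q [ 0.28  1.06 -1.14  1.72  1.07  1.13  0.62] F [-0.2  0.6 -0.4] open 0.139
travel [-0.013, -0.02, 0.017] rot [0.0003, -0.0001, 0.0012] mm 4 deg 0.2
travel [0.0, 0.0, 0.087] rot [0.0, 0.0, 0.0] mm 13 deg 0.0
```

View pics/v6.png

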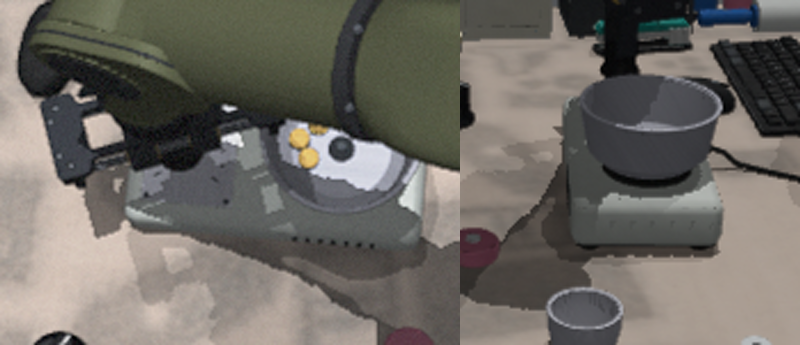

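Request:
play_rows(commands=[{"travel": [-0.013,-0.02,0.03],"delta_rot": [0,0,0.001],"gripper": -1},{"travel": [-0.013,-0.02,0.06],"delta_rot": [0,0,0.001],"gripper": -1},{"travel": [-0.013,-0.02,0.09],"delta_rot": [0,0,0.001],"gripper": -1},{"travel": [-0.013,-0.02,0.11],"delta_rot": [0,0,0.001],"gripper": -1},{"travel": [-0.013,-0.02,0.12],"delta_rot": [0,0,0.001],"gripper": -1},{"travel": [-0.013,-0.02,0.12],"delta_rot": [0,0,0.001],"gripper": -1}])

```text
clock: 25.8
tool_pos: [0.5891, 0.1205, 0.1095]
eef_rot: [-0.129, 0.992, -0.0, 0.0]
contact_force: [0.5, 0.3, -0.5]
opening: 0.142
```

```bash
python3 - <<'E'
from p import *
show(); plan([.588,.1231,.109+.019],toolR(15,0,True)); print(np.round(r.get_state()['moment'],2))
E
```

```text
25.8 G [0.5891 0.1205 0.1285] t [ 0. -0. -1.] y [-0.256  0.967 -0.   ] q [ 0.28  1.08 -1.13  1.72  1.1   1.11  0.61] F [ 0.5  0.3 -0.5] open 0.142
travel [0.003, 0.019, 0.004] rot [-0.0001, -0.0, -0.0009] mm 3 deg 0.2
[ 0.07 -0.15  0.  ]
```

Request:
play_rows(commands=[{"travel": [0.003,0.019,0],"delta_rot": [0,0,0],"gripper": -1},{"travel": [0.003,0.019,0.007],"delta_rot": [0,0,0],"gripper": -1},{"travel": [0.003,0.019,0.014],"delta_rot": [0,0,0],"gripper": -1},{"travel": [0.003,0.019,0.02],"delta_rot": [0,0,0],"gripper": -1},{"travel": [0.003,0.019,0.02],"delta_rot": [0,0,0],"gripper": -1}])

```text
clock: 26.42
tool_pos: [0.5879, 0.1231, 0.1065]
eef_rot: [-0.129, 0.992, -0.0, -0.0]
contact_force: [-0.9, 0.4, -0.4]
opening: 0.142
```

```bash
python3 - <<'E'
from p import *
show(); print(np.round(r.get_state()['moment'],2))
E
```

```text
26.43 G [0.5879 0.1231 0.1255] t [-0. -0. -1.] y [-0.256  0.967 -0.   ] q [ 0.27  1.09 -1.12  1.72  1.1   1.1   0.61] F [-0.9  0.4 -0.4] open 0.142
[ 0.09 -0.11  0.03]
```

Request:
play_rows(commands=[{"travel": [0,0,0.01],"delta_rot": [0,0,0],"gripper": -1},{"travel": [0,0,0.02],"delta_rot": [0,0,0],"gripper": -1},{"travel": [0,0,0.02],"delta_rot": [0,0,0],"gripper": -1}])

```text
clock: 26.8
tool_pos: [0.5879, 0.1231, 0.1035]
eef_rot: [-0.129, 0.992, -0.0, -0.0]
contact_force: [-0.1, 0.0, -1.1]
opening: 0.139
```

Request:
play_rows(commands=[{"travel": [0,0,0.01],"delta_rot": [0,0,0],"gripper": -1},{"travel": [0,0,0.02],"delta_rot": [0,0,0],"gripper": -1},{"travel": [0,0,0.02],"delta_rot": [0,0,0],"gripper": -1}])

```text
clock: 27.18
tool_pos: [0.5879, 0.1231, 0.1004]
eef_rot: [-0.129, 0.992, -0.0, -0.0]
contact_force: [-0.6, 0.2, -1.0]
opening: 0.139
```

Request:
play_rows(commands=[{"travel": [0,0,0.01],"delta_rot": [0,0,0],"gripper": -1},{"travel": [0,0,0.02],"delta_rot": [0,0,0],"gripper": -1},{"travel": [0,0,0.03],"delta_rot": [0,0,0],"gripper": -1},{"travel": [0,0,0.03],"delta_rot": [0,0,0],"gripper": -1}])

```text
clock: 27.68
tool_pos: [0.5879, 0.1231, 0.0959]
eef_rot: [-0.129, 0.992, -0.0, -0.0]
contact_force: [0.1, 0.4, -0.8]
opening: 0.143
```

Request:
play_rows(commands=[{"travel": [0,0,0.01],"delta_rot": [0,0,0],"gripper": -1},{"travel": [0,0,0.01],"delta_rot": [0,0,0],"gripper": -1}])

```text
clock: 27.92
tool_pos: [0.588, 0.1232, 0.0946]
eef_rot: [-0.129, 0.992, -0.0, 0.0]
contact_force: [-0.6, -0.4, -0.2]
opening: 0.143
```

Request:
play_rows(commands=[{"travel": [0,0,0.01],"delta_rot": [0,0,0],"gripper": -1},{"travel": [0,0,0.01],"delta_rot": [0,0,0],"gripper": -1}])

```text
clock: 28.18
tool_pos: [0.5881, 0.1233, 0.0936]
eef_rot: [-0.129, 0.992, -0.0, 0.0]
contact_force: [-1.3, -0.3, 3.7]
opening: 0.141
```

Request:
play_rows(commands=[{"travel": [0,0,0.01],"delta_rot": [0,0,0],"gripper": -1},{"travel": [0,0,0.02],"delta_rot": [0,0,0],"gripper": -1},{"travel": [0,0,0.02],"delta_rot": [0,0,0],"gripper": -1}])

```text
clock: 28.55
tool_pos: [0.5881, 0.1233, 0.0908]
eef_rot: [-0.129, 0.992, -0.0, 0.0]
contact_force: [-1.8, -1.4, 8.6]
opening: 0.137
```

Request:
play_rows(commands=[{"travel": [0,0,0.008],"delta_rot": [0,0,0],"gripper": -1},{"travel": [0,0,0.008],"delta_rot": [0,0,0],"gripper": -1},{"travel": [0,0,0.008],"delta_rot": [0,0,0],"gripper": -1}])

```text
clock: 28.92
tool_pos: [0.5881, 0.1233, 0.0899]
eef_rot: [-0.129, 0.992, -0.0, 0.0]
contact_force: [-2.5, -1.2, 8.9]
opening: 0.141
```

Request:
play_rows(commands=[{"travel": [0,0,0.006],"delta_rot": [0,0,0],"gripper": -1},{"travel": [0,0,0.006],"delta_rot": [0,0,0],"gripper": -1},{"travel": [0,0,0.006],"delta_rot": [0,0,0],"gripper": -1},{"travel": [0,0,0.006],"delta_rot": [0,0,0],"gripper": -1}])

```text
clock: 29.42
tool_pos: [0.5881, 0.1233, 0.0891]
eef_rot: [-0.129, 0.992, -0.0, 0.001]
contact_force: [-1.9, -1.0, 9.3]
opening: 0.141
```

```bash
python3 - <<'E'
from p import *
show(); a=viewer.snapshot('top'); b=viewer.snapshot('side'); save(a,'top4.png')
for c in('top','side'): print(c,[(o['at'],round(o['conf'],2)) for o in viewer.outline_of(c,'button0')])
x=a['color'][130:290,190:500,::-1]; y=b['color'][150:350,260:430,::-1]
cv2.imwrite('pics/v7.png',np.vstack([cv2.resize(x,(580,300),interpolation=cv2.INTER_CUBIC),np.hstack([cv2.resize(y,(255,300),interpolation=cv2.INTER_CUBIC),cv2.resize(a['color'][160:260,300:408,::-1],(325,300),interpolation=cv2.INTER_CUBIC)])]))
t2=cv2.imread('pics/top2.png')[165:245,305:365]; cv2.imwrite('pics/v7b.png',cv2.resize(t2,(480,640)[::1],interpolation=cv2.INTER_CUBIC)[:600])
for c,s in(('top',a),('side',b)):
    C=cloud(s)
    for n,(x0,y0) in dict(cup=(.493,-.255),spool=(.624,-.3145),bottle=(.621,.335),tape=(.405,-.080)).items():
        m=(np.hypot(C[...,0]-x0,C[...,1]-y0)<.05)&(C[...,2]>.008)&(C[...,2]<.12); P=C[m]; print(c,n,len(P),(P.max(0)+P.min(0))/2 if len(P) else '',P[:,2].max() if len(P) else '')
E
```

```text
29.43 G [0.5881 0.1233 0.1081] t [ 0.001 -0.    -1.   ] y [-0.256  0.967 -0.   ] q [ 0.27  1.11 -1.11  1.73  1.13  1.09  0.59] F [-1.9 -1.   9.3] open 0.141
top [([331.2, 210.7], 0.39)]
side []
top cup 0  
top spool 0  
top bottle 251 [0.62032594 0.33614178 0.0499866 ] 0.09176613422345792
top tape 461 [ 0.40488466 -0.07948872  0.01748846] 0.026776535304964266
side cup 933 [ 0.48993537 -0.256844    0.02906061] 0.0497164521596658
side spool 219 [ 0.6244583  -0.31464329  0.02508571] 0.04208883179585099
side bottle 0  
side tape 288 [ 0.40499004 -0.08185273  0.01583352] 0.02360884108218686
```

View pics/v7.png

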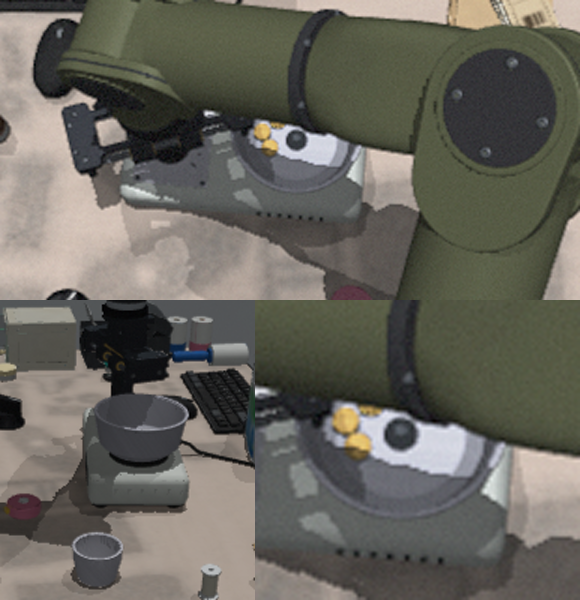

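View pics/v7b.png

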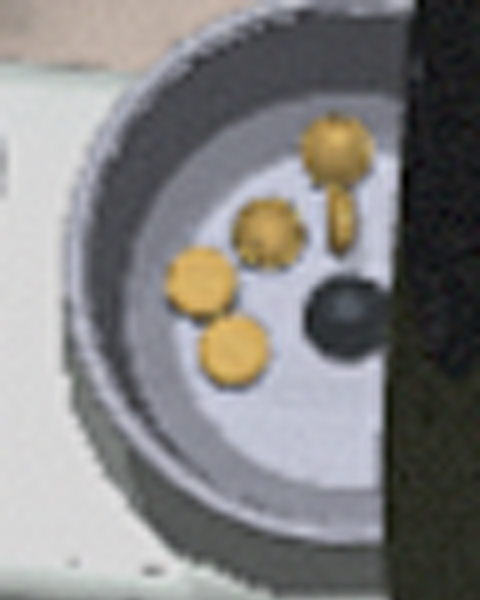

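```bash
python3 - <<'E'
import cv2,numpy as np
for n in('top0','side0','top1','side1','top2','side2','top3','top4'):
    im=cv2.imread(f'pics/{n}.png'); h=cv2.cvtColor(im,cv2.COLOR_BGR2HSV)
    m=cv2.inRange(h,(12,110,90),(28,255,255)); k,_,st,c=cv2.connectedComponentsWithStats(m)
    print(n,[(int(s[4]),np.round(x).astype(int).tolist()) for s,x in zip(st[1:],c[1:]) if s[4]>3])
t=cv2.imread('pics/top2.png')[215:275,440:500]; u=cv2.imread('pics/top1.png')[160:250,310:400]
cv2.imwrite('pics/v8.png',np.hstack([cv2.resize(t,(390,390),interpolation=cv2.INTER_CUBIC),cv2.resize(u,(390,390),interpolation=cv2.INTER_CUBIC)]))
E
```

```text
top0 [(187, [173, 15]), (8, [205, 22]), (9, [189, 36]), (29, [559, 156]), (1193, [573, 199]), (237, [458, 253]), (15, [381, 306])]
side0 [(66, [240, 196]), (22, [145, 276]), (7, [264, 289]), (9, [524, 298]), (1780, [422, 409]), (44, [474, 390]), (4, [451, 400]), (4, [376, 407]), (32, [393, 416]), (7, [415, 428])]
top1 [(190, [173, 15]), (20, [205, 22]), (9, [189, 36]), (29, [559, 156]), (6, [306, 158]), (7, [307, 165]), (1216, [572, 199]), (115, [310, 205]), (41, [329, 200]), (15, [381, 306])]
side1 [(64, [240, 196]), (7, [264, 289]), (9, [524, 298]), (1736, [422, 408]), (42, [474, 390]), (4, [451, 400]), (4, [376, 407]), (16, [388, 413]), (13, [401, 421]), (6, [416, 428])]
top2 [(189, [173, 15]), (20, [205, 22]), (9, [189, 36]), (30, [559, 156]), (1220, [572, 199]), (71, [347, 186]), (52, [338, 194]), (114, [332, 204]), (5, [470, 273])]
side2 [(65, [240, 196]), (52, [310, 234]), (7, [286, 241]), (4, [264, 288]), (9, [524, 298]), (1857, [422, 409]), (44, [474, 390]), (4, [376, 407]), (36, [393, 416]), (10, [415, 428]), (5, [423, 433])]
top3 [(190, [173, 15]), (21, [204, 22]), (9, [189, 36]), (31, [559, 156]), (1245, [572, 199]), (22, [338, 196]), (113, [332, 204]), (10, [382, 306])]
top4 [(190, [173, 15]), (19, [205, 22]), (8, [189, 36]), (31, [559, 156]), (1241, [572, 199]), (16, [338, 196]), (105, [332, 204]), (9, [382, 306])]
```

View pics/v8.png

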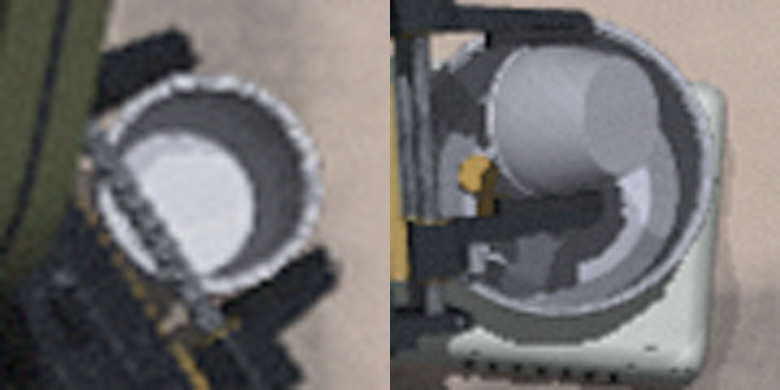

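```bash
python3 - <<'E'
from p import *
show(); print(r.finish_job())
E
```

```text
29.62 G [0.5881 0.1233 0.1081] t [ 0.001 -0.    -1.   ] y [-0.256  0.967 -0.001] q [ 0.27  1.11 -1.11  1.73  1.13  1.09  0.59] F [-2.1 -2.3  9.8] open 0.142
the job is handed in; nothing more can be done
None
```

I tipped the buttons into the bowl, stood the empty cup back upright, and fitted the knob. I handed in at 29.6 s with the knob held down; I could only see five of the six buttons at the end.

- **Buttons and cup:** I counted five buttons in the bowl. The sixth was never in view afterwards. The cup's floor looked empty and no brass showed on the counter, so it is most likely in the part of the bowl hidden by the arm. The cup stands about 3 mm from where it started.
- **Knob:** I read the shaft's flat as facing about 15° and turned the knob to match. It slid down the shaft without resistance, and its bore met the shaft tip at the expected height.
- **Shaft press:** I pressed about 5 mm further, and the push at hand-in was about 9.8 N. The spring force suggests 4 to 5 mm of travel, against the 3 mm needed. The fingers are still closed on the knob.
- **Bystanders:** At the end the spool, bottle and tape measure were still within about 1 to 2 mm of their starting positions.

The first approach to the cup ran into two wrist-joint limits, so I re-posed the arm before grasping. The button detector found only one detection at the end, so the button count rests on the pictures instead.

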